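Close the air filter with its sprung bayonet cap and hold it seated

ROBOT

A 6-joint arm with a two-finger parallel gripper is mounted at the origin on a cart in front of the work surface, level with it; the furniture and walls round the work are solid. World frame = base frame: x ahead of the robot, y to its left, z up, the work surface at z = 0. Lengths are in mm, angles in rad, forces in N, time in s.
With the tool pointing down it reaches from about 275 to 750 mm from the base axis. Payload 10.2 kg.
Tool frame: the origin (TCP) lies midway between the tips of the shut fingers; the grasp point (between the pads) lies 19 mm behind it; z points along the fingers, y is the direction in which the jaws open and shut (so a half turn about z gives the same grasp; the last joint's range is limited). The gripper opens to 85 mm and grips with 20 to 120 N. Pads are 22 mm wide; open, the fingers measure 114 mm over their backs; the gripper's body (76 mm by 85 mm) begins 54 mm behind the grasp point. The pads swing forward as they close: fully open they stand 13 mm farther back than shut.
Start: joints at [-1.545, 0.313, 1.498, -0, 1.331, -0.223], TCP at [129.263, -508.844, 208.694] pointing down, gripper open.
Joint ranges: [-2.94, 2.94], [-0.97, 2.17], [0.19, 2.56], [-1.23, 4.37], [0.02, 3.11], [-2.88, 2.88]. Speed limits (rad/s): [2.39, 2.39, 3.01, 3.14, 3.14, 3.14].

INTERFACE

Orientations are given as [roll, pitch, yaw] about the fixed x, y, z axes, in that order (R = Rz(yaw) Ry(pitch) Rx(roll)).
In Python, from cell import * gives the robot as it stands.
- The arm moves only by the tool play_rows, never from a script. Its argument "plan" is a list of rows, each an object of numbers: "jaw": the finger opening in mm, from 0 to 85.4; "x", "y", "z": the shift along the tool's x, y, z in mm; "twist": the turn about the tool's z in degrees. A call has exactly 8 rows; each row shifts and turns the pose as measured when the row begins, along the tool's axes as they then stand; what a row does not reach is not made up. A row lasts 1/12 s, in which the tool goes at most 41.7 mm and 7.16 degrees, less where a joint would pass 70% of its speed; a pose out of reach is approached as far as the arm can. A call is refused whole if a number of a shift passes 41.7 or a number of a turn 7.16, either way. A call with a gripper value outside its range is refused whole. The fingers move at their own pace and stop on an object; "force" is the grip in N (left out, the last holds). Time passes only in rows, so rows that do not move let the fingers close, or fill a call up. It gives the time, the measured TCP pose, the force and the opening at its end, in the units of the state.
- read_state(): the state, without advancing time (a new reading comes with each control period).
- camera(name): name is "scene" or "side" or "wrist"; returns the picture (480x640x3 uint8, red, green, blue); there is no depth.
- camera_params(name): a dict with "camera_matrix" (3x3 intrinsics, pixels), "T" (4x4, takes a point from camera to world coordinates). Camera axes: x right, y down, z forward; pixel columns grow to the right and rows downward; lengths in mm; the calibration is good to about 2 mm. A picture is of the moment at which its call begins: read the wrist's pose just before it. camera_params takes no time and is no camera call; for the wrist camera it gives the pose at the moment of the call.
- job_done(): hands the job in, once; it reports no verdict.
The state is a dict: "time": time; "qpos": joint angles; "dq": joint speeds; "joint_efforts": joint torques, N m; "tcp_pos": TCP position; "eef_rot": TCP orientation; "ft_force": force on the tool from outside, world axes, zero at the start; "ft_torque": the same for the moment, N m; "grip_width": finger opening in mm.
Only numpy, scipy, OpenCV 4.12 (cv2) and the standard library are available. Lean on these libraries where they do the work, as an engineer would, in place of code of your own. Each camera call takes 0.05 s, during which the arm holds its last target.

TASK

Close the air filter on the bench: pick up its loose bayonet cap by the grip bar, lower it into the open housing with the bar in line with the two slots, push it down against the spring and twist it a quarter turn clockwise (seen from above), so that the bar points at the two pipe stubs. Finish while still gripping the cap and pressing it down so that its flange sits flush on the housing's rim; do not let go, because the spring would lift it again. Leave the other things on the bench where they stand.

Things in the scene. Friction and masses are not known exactly. Their poses are not given: they have to be found in the camera images.
- cap: loose bayonet cap, 0.2 kg, standing upright: steel shank 34 mm in diameter with a chamfered foot, above it a round metal flange 64 mm in diameter and 6 mm thick, on top a black grip bar 52 mm long, 14 mm thick, 34 mm high; 66 mm in all. Origin: centre of the shank's underside; z up; x along the bar, which is gripped across its thickness (y). The same after half a turn
- cap_seal (a point): on the cap's axis, at the flange's underside, 26 mm above the cap's origin; it meets the housing's rim when the cap is fully down
- cap_pin (a point): tip of one of the cap's two round pins, 6 mm thick, that stick out of the shank along +x and -x, straight below the ends of the grip bar, to 26 mm from the axis, centred 11 mm above the cap's origin
- cap_grip (a point): on the cap's axis, 20 mm above the flange's top, 14 mm below the top of the grip bar: where to grip
- filter_housing: air filter housing fixed to the bench: upright aluminium cylinder 72 mm in diameter, 60 mm high, on a dark round foot 96 mm in diameter, with an open bore 38 mm in diameter. Origin: centre of its underside; z up. Two brass pipe stubs point along +y and -y, 26 mm up, reaching 62 mm from the axis. The same after half a turn
- housing_rim (a point): centre of the housing's mouth at the height of the rim, 60 mm above its underside; axes as the housing's. Tall drawer chests stand behind the work, their fronts from x = 0.6 m on: keep the wrist clear of them
- housing_slot (a point): at the rim in one of the two slots for the cap's pins, on the housing's +x side (the other is at -x): 10 mm wide, to 29 mm from the axis. Below a ledge 7 mm thick each slot turns into a level track that runs a quarter turn clockwise, seen from above, to a stop about 93 degrees from the slot
- spring_plate (a joint): sprung disc in the bore under the cap's shank: 0 at the top (12 mm below the rim), grows as pressed (m), 0.014 when the cap is flush. It pushes up with 6 N at 0, 12 N at 0.014. The pins can turn under the ledge once the flange is less than 5 mm above the rim; a turned cap that is let go rises until the flange stands 5 mm above the rim
- lacquer_dish: bystander: flat black dish, 84 mm in diameter, 14 mm high, origin under its centre
- cup_small: bystander: small dark red cup, 52 mm in diameter, 36 mm high, origin under its centre
- jar_red: bystander: small clear jar with a black lid, 52 mm in diameter, 58 mm high, origin under its centre

How it is judged:
By the outcome, as a careful person would: the job done as asked, in the order asked, and still so for the second after the job is handed in, while the arm keeps its last pose, push and grip.
It also fails if it takes over 48 s, if anything falls off the work surface, if the arm or the gripper's body presses on something with over 40 N, if the wrist force passes 120 N, or if a joint passes its speed limit or range.

## Working session

There is one attempt and no reset: what is moved stays moved. The work goes in short steps, Python scripts to look and compute and a tool call to move; the robot and the scene stay as the last step left them, time stands still between calls to the robot, and variables do not carry over. Pictures are saved under pics/ and viewed, and the job is handed in when it is done.

Besides the shell and the picture viewer there is one more tool, called as name([rows], argument=value, ...), one row to a line, values as JSON. play_rows: Moves the arm, as the interface text tells. Its arguments: {"type":"object","properties":{"plan":{"type":"array"},"force":{"type":"number"}},"required":["plan"]}

```bash
mkdir -p pics; python3 - <<'E'
from cell import *
import cv2
print(read_state())
for n in ("scene","side","wrist"):
    p=camera_params(n); print(n,p)
    cv2.imwrite(f"pics/{n}0.png",camera(n)[:,:,::-1])
E
```

```text
{'time': 0.0, 'qpos': array([-1.54542047e+00,  3.13451987e-01,  1.49846233e+00,  1.74547900e-05,
        1.33102170e+00, -2.23420386e-01]), 'dq': array([-0.00046766, -0.00045765,  0.00043518,  0.002133  , -0.00082805,
       -0.000144  ]), 'joint_efforts': array([-5.77589199e-04, -4.12261534e+01, -2.59743655e+01, -2.10795697e-04,
        4.15896939e-03,  1.10229581e-05]), 'tcp_pos': array([ 129.24936219, -508.53145388,  208.12458719]), 'eef_rot': array([-3.14028644e+00, -3.14171891e-04,  2.48791885e-01]), 'ft_force': array([ 0.22959625,  0.99633399, -0.43859691]), 'ft_torque': array([-0.00949237,  0.03468241, -0.0270608 ]), 'grip_width': 85.50539423083212}
scene {'camera_matrix': array([[436.88579789,   0.        , 320.34875434],
       [  0.        , 436.88579789, 239.20964403],
       [  0.        ,   0.        ,   1.        ]]), 'T': array([[-8.81839403e-01, -2.67129803e-01,  3.88588387e-01,
         1.12704433e+02],
       [-4.71433782e-01,  4.81149843e-01, -7.39083904e-01,
         5.48296184e+02],
       [ 1.04620964e-02, -8.34947002e-01, -5.50230904e-01,
         5.85477436e+0
[... 441 characters left out ...]
],
       [-1.07413162e-02, -7.81929687e-01, -6.23274088e-01,
         6.02146362e+02],
       [ 0.00000000e+00,  0.00000000e+00,  0.00000000e+00,
         1.00000000e+00]])}
wrist {'camera_matrix': array([[340.23287285,   0.        , 313.72476066],
       [  0.        , 340.23287285, 240.72351602],
       [  0.        ,   0.        ,   1.        ]]), 'T': array([[ 2.45897722e-01, -9.33547857e-01, -2.60811637e-01,
         1.95894915e+02],
       [-9.69295304e-01, -2.37095731e-01, -6.52091147e-02,
        -4.90863501e+02],
       [-9.61496297e-04,  2.68838268e-01, -9.63184853e-01,
         3.74241727e+02],
       [ 0.00000000e+00,  0.00000000e+00,  0.00000000e+00,
         1.00000000e+00]])}
```

View pics/scene0.png

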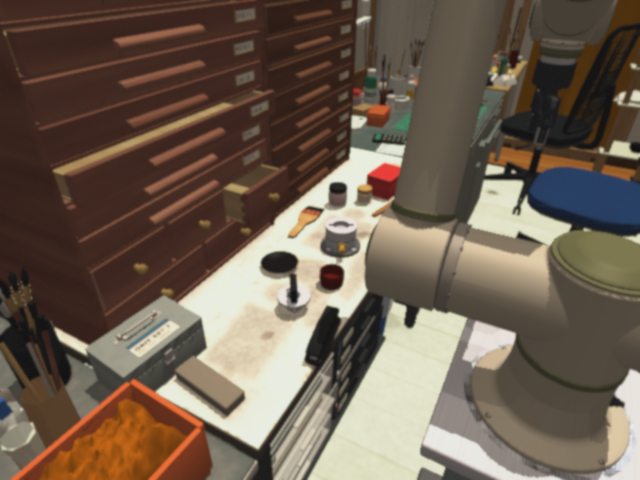

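View pics/side0.png

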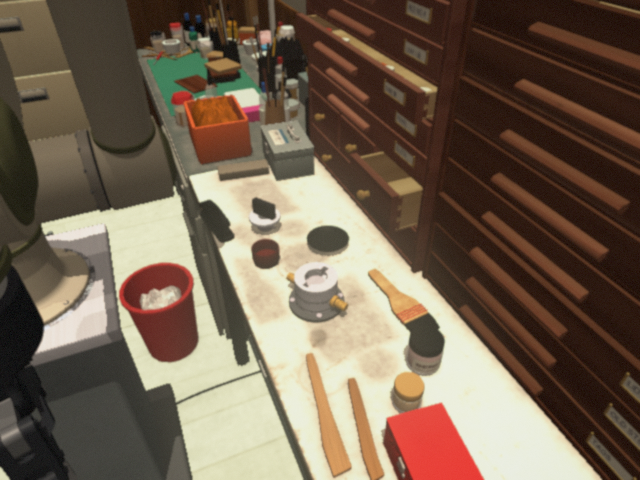

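View pics/wrist0.png

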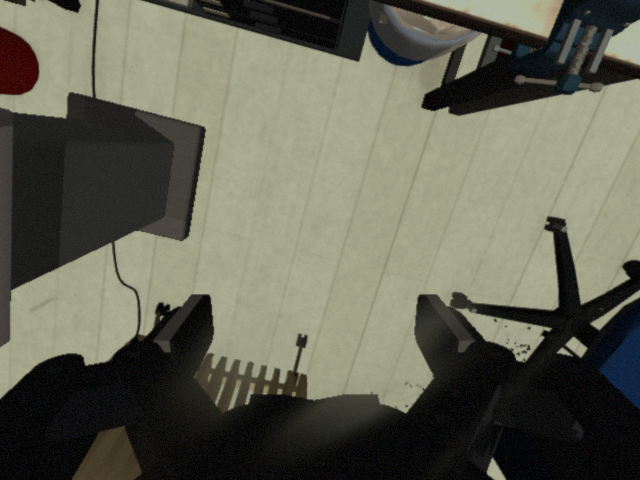

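The scene view shows the cap (bar at about 294,285; flange 293,300), the housing (341,235), the dish (280,262), the cup (332,277) and a jar (338,194). The side view shows the cap at (264,213), the housing at (317,285), the cup at (265,253) and the dish at (328,240). I'll zoom in for accuracy.

```bash
cat > h.py <<'E'
import numpy as np, cv2
def ray(p,uv):
    K=p['camera_matrix'];T=p['T']
    d=T[:3,:3]@np.linalg.inv(K)@np.array([uv[0],uv[1],1.]); return T[:3,3],d/np.linalg.norm(d)
def onz(p,uv,z):
    o,d=ray(p,uv); return o+d*(z-o[2])/d[2]
def tri(rs):
    A=np.zeros((3,3));b=np.zeros(3)
    for o,d in rs:
        M=np.eye(3)-np.outer(d,d);A+=M;b+=M@o
    x=np.linalg.solve(A,b)
    return x,[np.linalg.norm((np.eye(3)-np.outer(d,d))@(x-o)) for o,d in rs]
def proj(p,X):
    T=p['T'];c=T[:3,:3].T@(np.asarray(X,float)-T[:3,3]);k=p['camera_matrix']@c;return k[:2]/k[2]
E
python3 - <<'E'
import cv2
a=cv2.imread('pics/scene0.png')[165:325,240:400];b=cv2.imread('pics/side0.png')[185:345,220:380]
a=cv2.resize(a,(400,400),interpolation=cv2.INTER_CUBIC);b=cv2.resize(b,(400,400),interpolation=cv2.INTER_CUBIC)
cv2.imwrite('pics/z0.png',cv2.hconcat([a,b]))
E
```

```text
(no output)
```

View pics/z0.png

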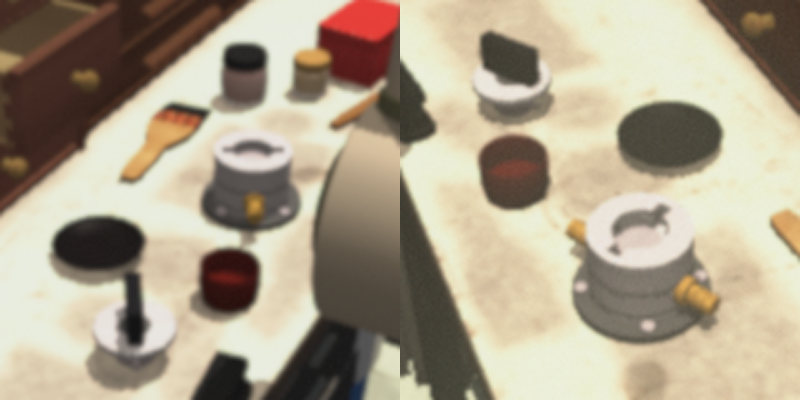

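```bash
python3 - <<'E'
from cell import *; from h import *
s=camera_params('scene');d=camera_params('side')
for n,a,b in (('flange',(294,295.8),(264.8,216.2)),('rim',(340.8,225.8),(315.2,277))):
    print(n,tri([ray(s,a),ray(d,b)]))
# pipe stubs in side, at z 26 ; slots at z 60 ; bar top ends
f=lambda u,v:(220+(u-400)/2.5,185+v/2.5)
g=lambda u,v:(240+u/2.5,165+v/2.5)
a=onz(d,f(578,233),26);b=onz(d,f(697,297),26);print(a,b,np.degrees(np.arctan2(*(b-a)[1::-1])))
a=onz(d,f(616,252),60);b=onz(d,f(662,211),60);print('slots',a,b,np.degrees(np.arctan2(*(b-a)[1::-1])))
a=onz(d,f(485,36),66);b=onz(d,f(538,52),66);print('bar',a,b,np.degrees(np.arctan2(*(b-a)[1::-1])))
for n,z,uv in (('cup',36,f(514,150)),('dish',14,f(669,136))): print(n,onz(d,uv,z))
print('jar',onz(s,g(245,57),58))
E
```

```text
flange (array([ 4.56792837e+02, -1.78899248e-01,  2.78260087e+01]), [np.float64(0.3912000740346775), np.float64(0.3912000740346807)])
rim (array([ 470.67421581, -234.98022803,   56.02174571]), [np.float64(0.9734926329239161), np.float64(0.97349263292397)])
[ 442.12577787 -191.91349716   26.        ] [ 492.32748793 -280.33704616   26.        ] -60.414628427907715
slots [ 447.1429571  -252.76845942   60.        ] [ 489.8804364  -228.82591665   60.        ] 29.258576478495264
bar [440.80424571  11.17437461  66.        ] [472.21789657 -27.1346352   66.        ] -50.64801233752382
cup [426.57867197 -98.99150314  36.        ]
dish [ 549.77962987 -105.10302637   14.        ]
jar [ 561.72607888 -403.43608629   58.        ]
```

Both points check out: the flange measures z=28 (text 32) and the rim z=56 (text 60), within the rough pixel error. The cap is near (457,0) with its bar at about -50°. The housing is near (471,-235), slots at about 29°. I'll fly over the cap with yaw 130°, so the camera side faces away from the chests.

```bash
cat >> h.py <<'E'
def plan(st,tgt,yaw,n):
    p=np.array(st['tcp_pos'],float);y=np.degrees(st['eef_rot'][2]);D=(np.asarray(tgt)-p)/n
    dy=((yaw-y+180)%360-180)/n
    for i in range(n):
        a=np.radians(y+dy*i);c,s=np.cos(a),np.sin(a)
        print(dict(x=round(c*D[0]+s*D[1],1),y=round(s*D[0]-c*D[1],1),z=round(-D[2],1),twist=round(-dy,2)))
def show(st):
    print(st['time'],np.round(st['tcp_pos'],1),np.round(np.degrees(st['eef_rot']),2),'F',np.round(st['ft_force'],1),'T',np.round(st['ft_torque'],2),'w',round(st['grip_width'],1),'q',np.round(st['qpos'],2))
E
python3 - <<'E'
from cell import *; from h import *
plan(read_state(),[457,0,195],129,16)
E
```

```text
{'x': np.float64(27.7), 'y': np.float64(-25.8), 'z': np.float64(0.8), 'twist': np.float64(-7.17)}
{'x': np.float64(30.7), 'y': np.float64(-22.1), 'z': np.float64(0.8), 'twist': np.float64(-7.17)}
{'x': np.float64(33.2), 'y': np.float64(-18.1), 'z': np.float64(0.8), 'twist': np.float64(-7.17)}
{'x': np.float64(35.2), 'y': np.float64(-13.8), 'z': np.float64(0.8), 'twist': np.float64(-7.17)}
{'x': np.float64(36.7), 'y': np.float64(-9.3), 'z': np.float64(0.8), 'twist': np.float64(-7.17)}
{'x': np.float64(37.5), 'y': np.float64(-4.7), 'z': np.float64(0.8), 'twist': np.float64(-7.17)}
{'x': np.float64(37.8), 'y': np.float64(0.1), 'z': np.float64(0.8), 'twist': np.float64(-7.17)}
{'x': np.float64(37.5), 'y': np.float64(4.8), 'z': np.float64(0.8), 'twist': np.float64(-7.17)}
{'x': np.float64(36.6), 'y': np.float64(9.4), 'z': np.float64(0.8), 'twist': np.float64(-7.17)}
{'x': np.float64(35.2), 'y': np.float64(13.9), 'z': np.float64(0.8), 'twist': np.float64(-7.17)}
{'x': np.float64(33.2), 'y': np.float64(18.2), 'z': np.float64(0.8), 'twist': np.float64(-7.17)}
{'x': np.float64(30.6), 'y': np.float64(22.2), 'z': np.float64(0.8), 'twist': np.float64(-7.17)}
{'x': np.float64(27.6), 'y': np.float64(25.8), 'z': np.float64(0.8), 'twist': np.float64(-7.17)}
{'x': np.float64(24.2), 'y': np.float64(29.1), 'z': np.float64(0.8), 'twist': np.float64(-7.17)}
{'x': np.float64(20.3), 'y': np.float64(31.9), 'z': np.float64(0.8), 'twist': np.float64(-7.17)}
{'x': np.float64(16.2), 'y': np.float64(34.2), 'z': np.float64(0.8), 'twist': np.float64(-7.17)}
```

play_rows([
  {"jaw": 85, "x": 28, "y": -26, "z": 0, "twist": -7.1},
  {"jaw": 85, "x": 31, "y": -22, "z": 0, "twist": -7.1},
  {"jaw": 85, "x": 33, "y": -18, "z": 0, "twist": -7.1},
  {"jaw": 85, "x": 35, "y": -14, "z": 0, "twist": -7.1},
  {"jaw": 85, "x": 37, "y": -9, "z": 0, "twist": -7.1},
  {"jaw": 85, "x": 37.5, "y": -5, "z": 0, "twist": -7.1},
  {"jaw": 85, "x": 38, "y": 0, "z": 0, "twist": -7.1},
  {"jaw": 85, "x": 37.5, "y": 5, "z": 0, "twist": -7.1},
])

```text
time: 0.82
tcp_pos: [294.6, -246.2, 205.6]
eef_rot: [-3.139, -0.004, 1.248]
ft_force: [0.9, -0.2, -0.4]
grip_width: 85.4
```

```bash
python3 - <<'E'
from cell import *; from h import *
show(read_state())
plan(read_state(),[457,0,195],130,8)
E
```

```text
0.8167 [ 294.6 -246.2  205.6] [-179.87   -0.2    71.5 ] F [ 0.9 -0.2 -0.4] T [-0.03 -0.01 -0.02] w 85.4 q [-1.   -0.    1.88  0.    1.27 -0.68]
{'x': np.float64(35.6), 'y': np.float64(9.5), 'z': np.float64(1.3), 'twist': np.float64(-7.31)}
{'x': np.float64(34.1), 'y': np.float64(13.9), 'z': np.float64(1.3), 'twist': np.float64(-7.31)}
{'x': np.float64(32.1), 'y': np.float64(18.2), 'z': np.float64(1.3), 'twist': np.float64(-7.31)}
{'x': np.float64(29.5), 'y': np.float64(22.1), 'z': np.float64(1.3), 'twist': np.float64(-7.31)}
{'x': np.float64(26.5), 'y': np.float64(25.7), 'z': np.float64(1.3), 'twist': np.float64(-7.31)}
{'x': np.float64(23.0), 'y': np.float64(28.8), 'z': np.float64(1.3), 'twist': np.float64(-7.31)}
{'x': np.float64(19.1), 'y': np.float64(31.5), 'z': np.float64(1.3), 'twist': np.float64(-7.31)}
{'x': np.float64(14.9), 'y': np.float64(33.7), 'z': np.float64(1.3), 'twist': np.float64(-7.31)}
```

play_rows([
  {"jaw": 85, "x": 35.5, "y": 9.5, "z": 1, "twist": -7.1},
  {"jaw": 85, "x": 34, "y": 14, "z": 1, "twist": -7.1},
  {"jaw": 85, "x": 32, "y": 18, "z": 1, "twist": -7.1},
  {"jaw": 85, "x": 29.5, "y": 22, "z": 1, "twist": -7.1},
  {"jaw": 85, "x": 26.5, "y": 25.5, "z": 1, "twist": -7.1},
  {"jaw": 85, "x": 23, "y": 29, "z": 1, "twist": -7.1},
  {"jaw": 85, "x": 19, "y": 31.5, "z": 1, "twist": -7.1},
  {"jaw": 85, "x": 15, "y": 33.5, "z": 1, "twist": -7.1},
])

```text
time: 1.48
tcp_pos: [463.2, 13.7, 198.6]
eef_rot: [3.139, -0.002, 2.249]
ft_force: [0.3, -1.4, -0.1]
grip_width: 84.9
```

```bash
python3 - <<'E'
from cell import *; from h import *
import pickle
show(read_state())
p=camera_params('wrist');im=camera('wrist')
pickle.dump(p,open('pw1.pkl','wb'));cv2.imwrite('pics/w1.png',im[:,:,::-1]);show(read_state())
for X in ([457,0,32],[457,0,66],[470,-235,60]): print(proj(p,X))
E
```

```text
1.4833 [463.2  13.7 198.6] [ 1.7988e+02 -9.0000e-02  1.2885e+02] F [ 0.3 -1.4 -0.1] T [-0.04 -0.    0.02] w 84.9 q [-0.23  0.19  1.69  0.    1.27 -0.9 ]
1.5333 [465.3  18.2 198.3] [ 1.7974e+02 -1.5000e-01  1.2950e+02] F [-2.5  4.4 -0.3] T [0.14 0.04 0.03] w 84.8 q [-0.22  0.19  1.68  0.01  1.27 -0.91]
[298.84836693 224.00050609]
[297.37420841 232.32128063]
[171.91962198 403.99989641]
```

View pics/w1.png

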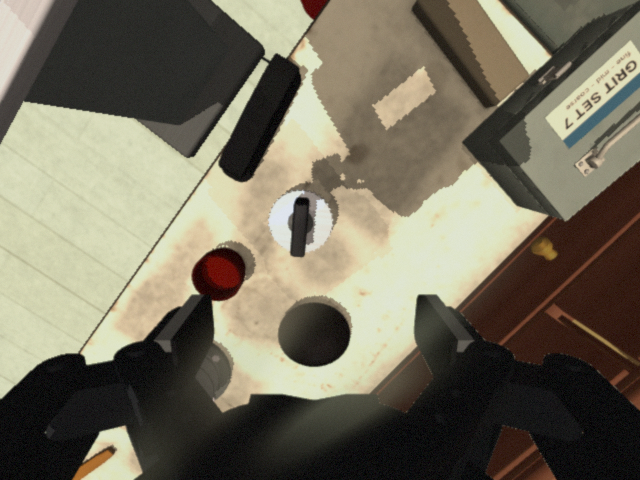

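The wrist view shows the cap clearly: flange at (300,222), bar from about (301,197) to (299,257), cup (219,273), dish (315,333). The prediction agrees within 2 px. I'll measure the flange and bar here, then look again from lower down.

```bash
python3 - <<'E'
from cell import *; from h import *
import pickle
a=cv2.imread('pics/w1.png');z=cv2.resize(a[170:280,245:355],(500,500),interpolation=cv2.INTER_NEAREST);cv2.imwrite('pics/z1.png',z)
plan(read_state(),[457,0,130],130,8)
E
```

```text
{'x': np.float64(-1.1), 'y': np.float64(-2.2), 'z': np.float64(8.5), 'twist': np.float64(-0.06)}
{'x': np.float64(-1.1), 'y': np.float64(-2.2), 'z': np.float64(8.5), 'twist': np.float64(-0.06)}
{'x': np.float64(-1.1), 'y': np.float64(-2.2), 'z': np.float64(8.5), 'twist': np.float64(-0.06)}
{'x': np.float64(-1.1), 'y': np.float64(-2.2), 'z': np.float64(8.5), 'twist': np.float64(-0.06)}
{'x': np.float64(-1.1), 'y': np.float64(-2.3), 'z': np.float64(8.5), 'twist': np.float64(-0.06)}
{'x': np.float64(-1.1), 'y': np.float64(-2.3), 'z': np.float64(8.5), 'twist': np.float64(-0.06)}
{'x': np.float64(-1.1), 'y': np.float64(-2.3), 'z': np.float64(8.5), 'twist': np.float64(-0.06)}
{'x': np.float64(-1.1), 'y': np.float64(-2.3), 'z': np.float64(8.5), 'twist': np.float64(-0.06)}
```

View pics/z1.png

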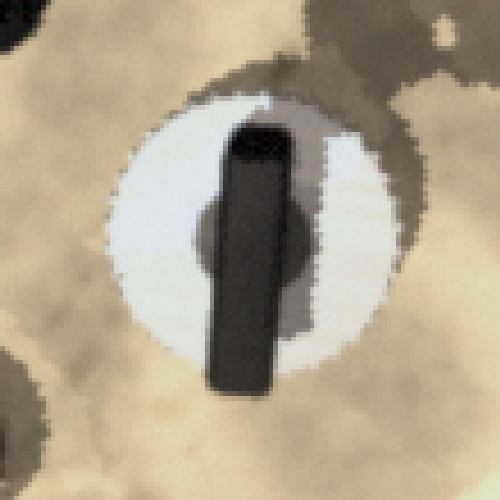

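```bash
python3 - <<'E'
from cell import *; from h import *
import pickle
p=pickle.load(open('pw1.pkl','rb'))
f=lambda u,v:(245+u/4.545,170+v/4.545)
print('flange z32',onz(p,f(253.5,235),32),'bar top z66',onz(p,f(248,276.5),66))
a=onz(p,f(256,158),66);b=onz(p,f(240,395),66);print(a,b,np.linalg.norm(b-a),np.degrees(np.arctan2(*(b-a)[1::-1])))
s=camera_params('scene');d=camera_params('side')
for w in [ray(s,(294,295.8)),ray(d,(264.8,216.2))]: print(tri([ray(p,f(253.5,235)),w]))
E
```

```text
flange z32 [457.04938485   3.05470368  32.        ] bar top z66 [457.68977825   2.33074738  66.        ]
[444.20532158  21.99276587  66.        ] [471.75840787 -18.18306808  66.        ] 48.716221088612826 -55.55718607281275
(array([456.60167481,   2.22290183,  29.95323298]), [np.float64(0.8007741488105173), np.float64(0.8007741488105381)])
(array([457.36559469,   1.96168099,  26.04124425]), [np.float64(0.3400092947153106), np.float64(0.3400092947152742)])
```

play_rows([
  {"jaw": 85, "x": -1, "y": -2, "z": 8, "twist": 0},
  {"jaw": 85, "x": -1, "y": -2, "z": 8, "twist": 0},
  {"jaw": 85, "x": -1, "y": -2, "z": 8, "twist": 0},
  {"jaw": 85, "x": -1, "y": -2, "z": 8, "twist": 0},
  {"jaw": 85, "x": -1, "y": -2, "z": 8, "twist": 0},
  {"jaw": 85, "x": -1, "y": -2, "z": 8, "twist": 0},
  {"jaw": 85, "x": -1, "y": -2, "z": 8, "twist": 0},
  {"jaw": 85, "x": 0, "y": 0, "z": 0, "twist": 0},
])

```text
time: 2.2
tcp_pos: [456.2, 1.4, 134.8]
eef_rot: [3.14, -0.006, 2.256]
ft_force: [0.5, 0.6, 1.3]
grip_width: 84.7
```

```bash
python3 - <<'E'
from cell import *; from h import *
import pickle
show(read_state())
p=camera_params('wrist');im=camera('wrist')
pickle.dump(p,open('pw2.pkl','wb'));cv2.imwrite('pics/w2.png',im[:,:,::-1]);show(read_state())
for X in ([457,0,32],[457,0,66],[470,-235,60]): print(proj(p,X))
E
```

```text
2.2 [456.2   1.4 134.8] [179.92  -0.33 129.28] F [0.5 0.6 1.3] T [ 0.05 -0.01  0.04] w 84.7 q [-0.26  0.24  1.8   0.01  1.1  -0.95]
2.25 [456.6   1.5 135.5] [179.89  -0.29 129.28] F [ 0.3 -0.9 -0.5] T [ 0.02 -0.   -0.04] w 84.8 q [-0.26  0.24  1.8   0.01  1.11 -0.94]
[311.78429016 235.66149992]
[311.62625951 247.47801011]
[155.33701636 451.78220862]
```

View pics/w2.png

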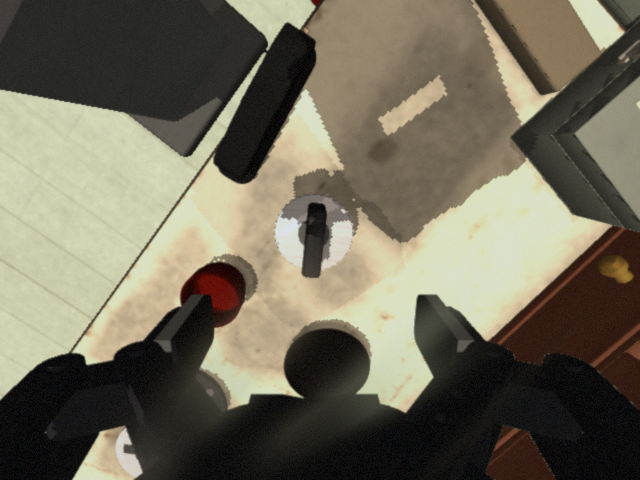

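```bash
python3 - <<'E'
from cell import *; from h import *
a=cv2.imread('pics/w2.png');z=cv2.resize(a[180:290,265:375],(660,600),interpolation=cv2.INTER_NEAREST);
z=cv2.resize(a[180:290,265:375],(550,550),interpolation=cv2.INTER_NEAREST);cv2.imwrite('pics/z2.png',z)
E
```

```text
(no output)
```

View pics/z2.png

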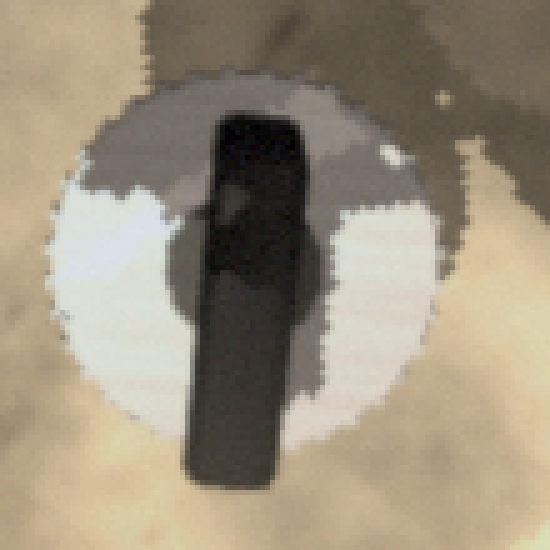

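```bash
python3 - <<'E'
from cell import *; from h import *
import pickle
p=pickle.load(open('pw2.pkl','rb'));p1=pickle.load(open('pw1.pkl','rb'))
a=cv2.cvtColor(cv2.imread('pics/w2.png'),cv2.COLOR_BGR2GRAY).astype(int)
L=[];R=[]
for v in range(240,274):
    row=a[v,295:335]; ix=np.where(row<78)[0]+295
    ix=ix[(ix>295)]; L.append((ix.min(),v));R.append((ix.max()+1,v))
L=np.array(L,float);R=np.array(R,float)
pl=np.polyfit(L[:,1],L[:,0],1);pr=np.polyfit(R[:,1],R[:,0],1);print(pl,pr)
for q in (pl,pr):
    A=onz(p,(np.polyval(q,215),215.),66);B=onz(p,(np.polyval(q,277),277.),66);print(A,B,np.degrees(np.arctan2(*(B-A)[1::-1])))
f=lambda u,v:(265+u/5,180+v/5)
f1=lambda u,v:(245+u/4.545,170+v/4.545)
print('flange',onz(p,f(244,261),32))
end=onz(p,f(230,487),66);print('end',end)
s=camera_params('scene');d=camera_params('side')
print(tri([ray(p,f(244,261)),ray(d,(264.8,216.2))]),tri([ray(p,f(244,261)),ray(p1,f1(253.5,235)),ray(s,(294,295.8)),ray(d,(264.8,216.2))]))
# bar top far end height: wrist1 vs wrist2
print('barend',tri([ray(p,f(230,487)),ray(p1,f1(240,395))]))
E
```

```text
[-5.95874714e-02  3.19048892e+02] [-2.04889228e-01  3.74936440e+02]
[439.05241329  16.04535694  66.        ] [466.15699938 -21.86326846  66.        ] -54.43531309425663
[452.45990719  26.9919249   66.        ] [475.10478183 -14.56417711  66.        ] -61.4130187197424
flange [456.43256439   3.29695851  32.        ]
end [471.19451856 -18.1612769   66.        ]
(array([457.23641598,   2.16117233,  25.89986355]), [np.float64(0.16342060242923034), np.float64(0.16342060242905243)]) (array([457.08690982,   1.47474048,  27.48327009]), [np.float64(0.9493153355271915), np.float64(0.836179552272514), np.float64(1.5366191747973428), np.float64(0.9330526243888213)])
barend (array([472.98828347, -20.34011165,  58.72675686]), [np.float64(0.07008162001180264), np.float64(0.07008162001180011)])
```

```bash
python3 - <<'E'
from cell import *; from h import *
import pickle
p=pickle.load(open('pw2.pkl','rb'))
f=lambda u,v:(265+u/5,180+v/5)
for (a,b) in (((199,310),(184,470)),((291,320),(276,460)),((216,150),(184,470)),((306,160),(276,460))):
    A=onz(p,f(*a),66);B=onz(p,f(*b),66);print(A,B,np.degrees(np.arctan2(*(B-A)[1::-1])))
plan(read_state(),[457,2.5,66],124.5,8)
E
```

```text
[4.50617595e+02 8.10688883e-02 6.60000000e+01] [464.25524338 -20.3684439   66.        ] -56.30093325547301
[461.7985609    7.28033518  66.        ] [473.75861443 -10.59313633  66.        ] -56.21149622519172
[437.88354952  19.67750151  66.        ] [464.25524338 -20.3684439   66.        ] -56.63366022221896
[448.54379793  26.55115027  66.        ] [473.75861443 -10.59313633  66.        ] -55.8299931641271
{'x': np.float64(0.1), 'y': np.float64(0.1), 'z': np.float64(8.7), 'twist': np.float64(0.6)}
{'x': np.float64(0.1), 'y': np.float64(0.1), 'z': np.float64(8.7), 'twist': np.float64(0.6)}
{'x': np.float64(0.1), 'y': np.float64(0.1), 'z': np.float64(8.7), 'twist': np.float64(0.6)}
{'x': np.float64(0.1), 'y': np.float64(0.1), 'z': np.float64(8.7), 'twist': np.float64(0.6)}
{'x': np.float64(0.1), 'y': np.float64(0.1), 'z': np.float64(8.7), 'twist': np.float64(0.6)}
{'x': np.float64(0.1), 'y': np.float64(0.1), 'z': np.float64(8.7), 'twist': np.float64(0.6)}
{'x': np.float64(0.1), 'y': np.float64(0.1), 'z': np.float64(8.7), 'twist': np.float64(0.6)}
{'x': np.float64(0.1), 'y': np.float64(0.1), 'z': np.float64(8.7), 'twist': np.float64(0.6)}
```

Flange at (457,2.5), bar at -56° (both edges agree, within 0.5°). Jaw axis goes across it with yaw 124°. Descending to TCP z of about 38.

play_rows([
  {"jaw": 45, "x": 0.3, "y": 0, "z": 13, "twist": 1.8},
  {"jaw": 45, "x": 0.3, "y": 0, "z": 13, "twist": 1.8},
  {"jaw": 45, "x": 0, "y": 0, "z": 13, "twist": 1.7},
  {"jaw": 45, "x": 0, "y": 0, "z": 13, "twist": 0},
  {"jaw": 45, "x": 0, "y": 0, "z": 13, "twist": 0},
  {"jaw": 45, "x": 0, "y": 0, "z": 13, "twist": 0},
  {"jaw": 45, "x": 0, "y": 0, "z": 8, "twist": 0},
  {"jaw": 45, "x": 0, "y": 0, "z": 0, "twist": 0},
])

```text
time: 2.92
tcp_pos: [459.6, 0.7, 49.3]
eef_rot: [3.134, 0.002, 2.156]
ft_force: [0.3, 0.4, -0.3]
grip_width: 44.8
```

```bash
python3 - <<'E'
from cell import *; from h import *
show(read_state())
plan(read_state(),[457,2.5,38],124,8)
cv2.imwrite('pics/w3.png',camera('wrist')[:,:,::-1])
E
```

```text
2.9167 [459.6   0.7  49.3] [1.7954e+02 1.0000e-01 1.2356e+02] F [ 0.3  0.4 -0.3] T [-0.    0.01  0.04] w 44.8 q [-0.26  0.37  1.89  0.01  0.88 -0.85]
{'x': np.float64(0.4), 'y': np.float64(-0.1), 'z': np.float64(1.4), 'twist': np.float64(-0.06)}
{'x': np.float64(0.4), 'y': np.float64(-0.1), 'z': np.float64(1.4), 'twist': np.float64(-0.06)}
{'x': np.float64(0.4), 'y': np.float64(-0.1), 'z': np.float64(1.4), 'twist': np.float64(-0.06)}
{'x': np.float64(0.4), 'y': np.float64(-0.1), 'z': np.float64(1.4), 'twist': np.float64(-0.06)}
{'x': np.float64(0.4), 'y': np.float64(-0.1), 'z': np.float64(1.4), 'twist': np.float64(-0.06)}
{'x': np.float64(0.4), 'y': np.float64(-0.1), 'z': np.float64(1.4), 'twist': np.float64(-0.06)}
{'x': np.float64(0.4), 'y': np.float64(-0.1), 'z': np.float64(1.4), 'twist': np.float64(-0.06)}
{'x': np.float64(0.4), 'y': np.float64(-0.1), 'z': np.float64(1.4), 'twist': np.float64(-0.06)}
```

View pics/w3.png

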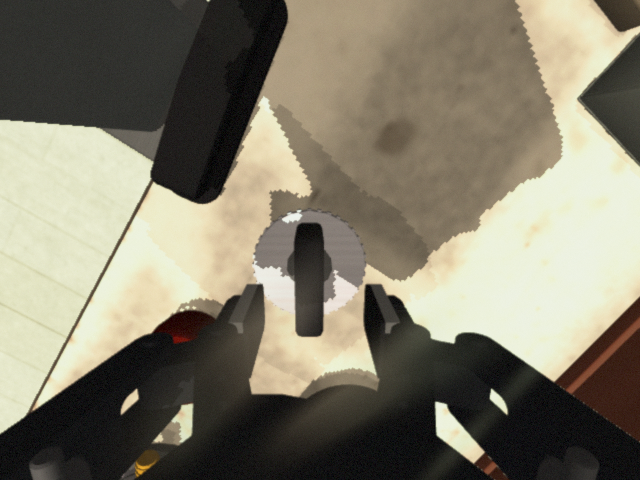

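The bar is vertical in the picture, between the fingers. Now the last 11 mm, then close.

play_rows([
  {"jaw": 45, "x": 1.2, "y": 0, "z": 4, "twist": 0},
  {"jaw": 45, "x": 1, "y": 0, "z": 4, "twist": 0},
  {"jaw": 45, "x": 0.8, "y": 0, "z": 3, "twist": 0},
  {"jaw": 45, "x": 0, "y": 0, "z": 0, "twist": 0},
  {"jaw": 8, "x": 0, "y": 0, "z": 0, "twist": 0},
  {"jaw": 8, "x": 0, "y": 0, "z": 0, "twist": 0},
  {"jaw": 8, "x": 0, "y": 0, "z": 0, "twist": 0},
  {"jaw": 8, "x": 0, "y": 0, "z": 0, "twist": 0},
], force=60)

```text
time: 3.63
tcp_pos: [460.2, 3.1, 41.0]
eef_rot: [3.129, 0.007, 2.157]
ft_force: [-0.8, -0.6, -2.0]
grip_width: 11.1
```

```bash
python3 - <<'E'
from cell import *; from h import *
show(read_state())
cv2.imwrite('pics/w4.png',camera('wrist')[:,:,::-1])
E
```

```text
3.6333 [460.2   3.1  41. ] [179.3    0.38 123.57] F [-0.8 -0.6 -2. ] T [ 0.03  0.05 -0.04] w 11.1 q [-0.25  0.39  1.9   0.01  0.85 -0.84]
```

View pics/w4.png

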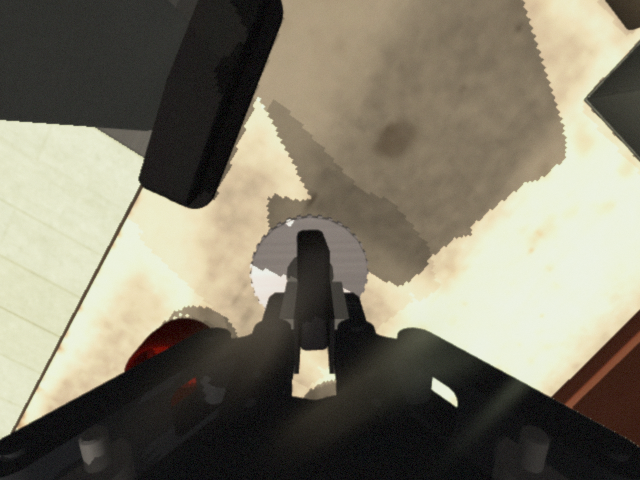

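It closed to 11.1 mm with the TCP at z=41, so the grip sits higher on the bar than I want. I'll reopen, go 6 mm lower and close again.

play_rows([
  {"jaw": 35, "x": 0, "y": 0, "z": 0, "twist": 0},
  {"jaw": 35, "x": 0, "y": 0, "z": 0, "twist": 0},
  {"jaw": 35, "x": 0, "y": -1, "z": 3, "twist": 0},
  {"jaw": 35, "x": 0, "y": -1, "z": 3, "twist": 0},
  {"jaw": 35, "x": 0, "y": 0, "z": 1.5, "twist": 0},
  {"jaw": 35, "x": 0, "y": 0, "z": 0, "twist": 0},
  {"jaw": 8, "x": 0, "y": 0, "z": 0, "twist": 0},
  {"jaw": 8, "x": 0, "y": 0, "z": 0, "twist": 0},
], force=60)

```text
time: 4.35
tcp_pos: [458.3, 1.8, 32.5]
eef_rot: [3.13, 0.006, 2.157]
ft_force: [-5.5, -3.6, 16.0]
grip_width: 12.4
```

play_rows([
  {"jaw": 5, "x": 0, "y": 0, "z": 0, "twist": 0},
  {"jaw": 5, "x": 0, "y": 0, "z": 0, "twist": 0},
  {"jaw": 5, "x": 0, "y": 0, "z": 0, "twist": 0},
  {"jaw": 5, "x": 0, "y": 0, "z": -2, "twist": 0},
  {"jaw": 5, "x": 0, "y": 0, "z": -8, "twist": 0},
  {"jaw": 5, "x": 0, "y": 0, "z": -8, "twist": 0},
  {"jaw": 5, "x": 0, "y": 0, "z": -8, "twist": 0},
  {"jaw": 5, "x": 0, "y": 0, "z": 0, "twist": 0},
], force=80)

```text
time: 5.02
tcp_pos: [457.4, 1.9, 60.8]
eef_rot: [3.131, 0.005, 2.157]
ft_force: [-0.3, -0.6, -2.4]
grip_width: 11.3
```

```bash
python3 - <<'E'
from cell import *; from h import *
show(read_state())
a=camera('scene');b=camera('side');cv2.imwrite('pics/sc5.png',a[:,:,::-1]);cv2.imwrite('pics/si5.png',b[:,:,::-1])
z=cv2.hconcat([cv2.resize(a[165:325,240:400],(400,400)),cv2.resize(b[155:315,200:360],(400,400))])
cv2.imwrite('pics/z5.png',z[:,:,::-1])
cv2.imwrite('pics/w5.png',camera('wrist')[:,:,::-1])
E
```

```text
5.0167 [457.4   1.9  60.8] [179.38   0.29 123.58] F [-0.3 -0.6 -2.4] T [-0.01 -0.01 -0.  ] w 11.3 q [-0.26  0.35  1.89  0.01  0.9  -0.85]
```

View pics/z5.png

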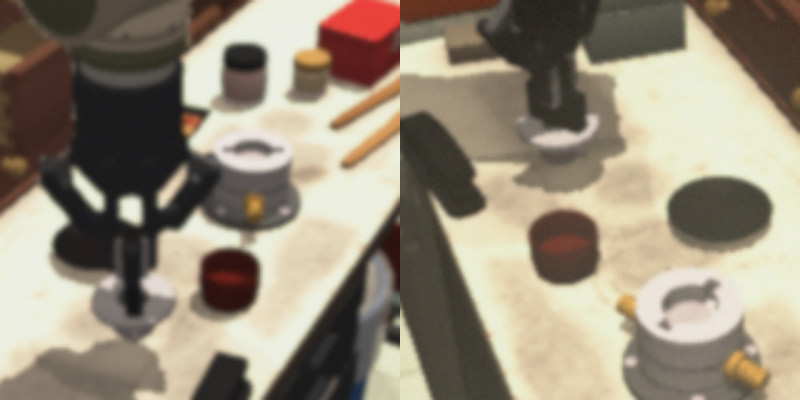

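View pics/w5.png

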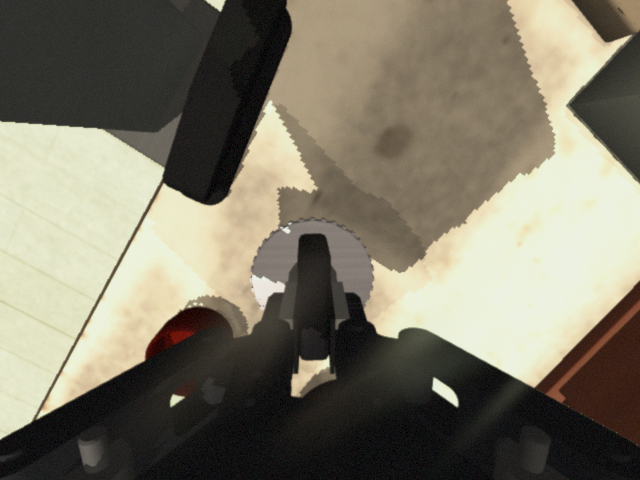

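The cap is held: its shadow has separated in the side view, the load is -2.4 N, and it is square in the jaws. The fingers touched the flange while gripping, so the TCP sits about 32.5 mm above the cap's underside. Next, up and over to a viewpoint beside the housing, turning to yaw 209°.

```bash
python3 - <<'E'
from cell import *; from h import *
plan(read_state(),[466,-146,150],209,16)
E
```

```text
{'x': np.float64(-8.0), 'y': np.float64(-4.6), 'z': np.float64(-5.7), 'twist': np.float64(-5.34)}
{'x': np.float64(-7.6), 'y': np.float64(-5.4), 'z': np.float64(-5.7), 'twist': np.float64(-5.34)}
{'x': np.float64(-7.0), 'y': np.float64(-6.0), 'z': np.float64(-5.7), 'twist': np.float64(-5.34)}
{'x': np.float64(-6.5), 'y': np.float64(-6.7), 'z': np.float64(-5.7), 'twist': np.float64(-5.34)}
{'x': np.float64(-5.8), 'y': np.float64(-7.2), 'z': np.float64(-5.7), 'twist': np.float64(-5.34)}
{'x': np.float64(-5.1), 'y': np.float64(-7.7), 'z': np.float64(-5.7), 'twist': np.float64(-5.34)}
{'x': np.float64(-4.4), 'y': np.float64(-8.2), 'z': np.float64(-5.7), 'twist': np.float64(-5.34)}
{'x': np.float64(-3.6), 'y': np.float64(-8.6), 'z': np.float64(-5.7), 'twist': np.float64(-5.34)}
{'x': np.float64(-2.8), 'y': np.float64(-8.9), 'z': np.float64(-5.7), 'twist': np.float64(-5.34)}
{'x': np.float64(-1.9), 'y': np.float64(-9.1), 'z': np.float64(-5.7), 'twist': np.float64(-5.34)}
{'x': np.float64(-1.1), 'y': np.float64(-9.2), 'z': np.float64(-5.7), 'twist': np.float64(-5.34)}
{'x': np.float64(-0.2), 'y': np.float64(-9.3), 'z': np.float64(-5.7), 'twist': np.float64(-5.34)}
{'x': np.float64(0.6), 'y': np.float64(-9.3), 'z': np.float64(-5.7), 'twist': np.float64(-5.34)}
{'x': np.float64(1.5), 'y': np.float64(-9.2), 'z': np.float64(-5.7), 'twist': np.float64(-5.34)}
{'x': np.float64(2.3), 'y': np.float64(-9.0), 'z': np.float64(-5.7), 'twist': np.float64(-5.34)}
{'x': np.float64(3.2), 'y': np.float64(-8.7), 'z': np.float64(-5.7), 'twist': np.float64(-5.34)}
```

play_rows([
  {"jaw": 5, "x": -6, "y": -4, "z": -9, "twist": -5},
  {"jaw": 5, "x": -7, "y": -5, "z": -9, "twist": -5.3},
  {"jaw": 5, "x": -7, "y": -6, "z": -9, "twist": -5.3},
  {"jaw": 5, "x": -6.5, "y": -6.5, "z": -9, "twist": -5.3},
  {"jaw": 5, "x": -6, "y": -7, "z": -9, "twist": -5.3},
  {"jaw": 5, "x": -5, "y": -8, "z": -9, "twist": -5.3},
  {"jaw": 5, "x": -4.5, "y": -8, "z": -9, "twist": -5.3},
  {"jaw": 5, "x": -3.5, "y": -8.5, "z": -9, "twist": -5.3},
])

```text
time: 5.83
tcp_pos: [457.4, -69.7, 129.2]
eef_rot: [3.136, -0.003, 2.926]
ft_force: [0.7, -0.8, -2.9]
grip_width: 11.6
```

play_rows([
  {"jaw": 5, "x": -3, "y": -9, "z": -3, "twist": -5.3},
  {"jaw": 5, "x": -2, "y": -9, "z": -3, "twist": -5.3},
  {"jaw": 5, "x": -1, "y": -9, "z": -3, "twist": -5.3},
  {"jaw": 5, "x": 0, "y": -9, "z": -3, "twist": -5.3},
  {"jaw": 5, "x": 0.5, "y": -9, "z": -3, "twist": -5.3},
  {"jaw": 5, "x": 1.5, "y": -9, "z": -2, "twist": -5.3},
  {"jaw": 5, "x": 2.5, "y": -9, "z": 0, "twist": -5.3},
  {"jaw": 5, "x": 0, "y": 0, "z": 0, "twist": 0},
])

```text
time: 6.5
tcp_pos: [463.1, -137.9, 145.2]
eef_rot: [3.133, -0.0, -2.674]
ft_force: [1.0, -0.5, -2.2]
grip_width: 11.6
```

```bash
python3 - <<'E'
from cell import *; from h import *
import pickle
show(read_state())
p=camera_params('wrist');im=camera('wrist')
pickle.dump(p,open('pw6.pkl','wb'));cv2.imwrite('pics/w6.png',im[:,:,::-1]);show(read_state())
for X in ([470,-235,60],): print(proj(p,X))
E
```

```text
6.5 [ 463.1 -137.9  145.2] [ 1.7949e+02 -2.0000e-02 -1.5321e+02] F [ 1.  -0.5 -2.2] T [-0.01  0.08 -0.03] w 11.6 q [-0.54  0.29  1.71  0.    1.15 -2.58]
6.55 [ 462.9 -137.1  145.1] [ 1.7946e+02 -2.0000e-02 -1.5346e+02] F [ 0.7  0.1 -2.5] T [ 0.02 -0.02 -0.  ] w 11.2 q [-0.53  0.29  1.71  0.01  1.15 -2.57]
[189.13893717 187.64285114]
```

View pics/w6.png

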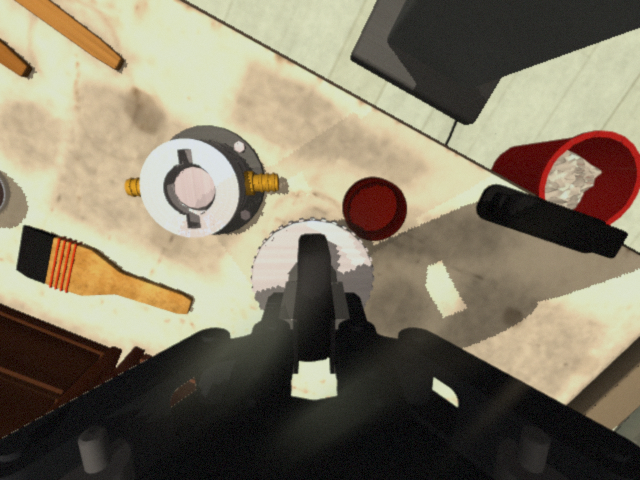

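A clear view: the rim circle is at about (190,187), slots at (184,156) and (194,222), pipe stubs at (133,187) and (265,183), and the held cap's flange at (312,275). I'll measure it precisely.

```bash
python3 - <<'E'
from cell import *; from h import *
a=cv2.imread('pics/w6.png')
cv2.imwrite('pics/z6.png',cv2.hconcat([cv2.resize(a[120:250,120:290][:, :130],(400,400),interpolation=cv2.INTER_NEAREST),cv2.resize(a[210:340,245:375],(400,400),interpolation=cv2.INTER_NEAREST)]))
hsv=cv2.cvtColor(a,cv2.COLOR_BGR2HSV)
c=a[120:250,110:300]; h=hsv[120:250,110:300]
m=((h[:,:,1]<22)&(h[:,:,2]>180)).astype(np.uint8)*255
cs,_=cv2.findContours(m,cv2.RETR_EXTERNAL,cv2.CHAIN_APPROX_NONE)
k=max(cs,key=cv2.contourArea);print(cv2.contourArea(k),cv2.fitEllipse(cv2.convexHull(k)),cv2.boundingRect(k))
E
```

```text
4493.5 ((78.68953704833984, 67.42758178710938), (93.45848083496094, 103.21509552001953), 134.14122009277344) (30, 19, 99, 98)
```

View pics/z6.png

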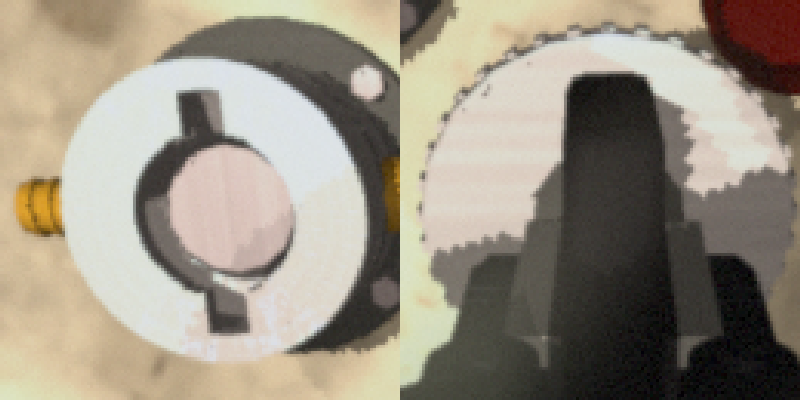

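```bash
python3 - <<'E'
from cell import *; from h import *
import pickle
p=pickle.load(open('pw6.pkl','rb'))
f=lambda u,v:(120+u/3.077-.5,120+v/3.077-.5)
C=onz(p,f(213.5,209),60);print('rim',C)
A=onz(p,f(198,91),60);B=onz(p,f(229.5,333),60);print('slots',A,B,(A+B)/2,np.linalg.norm(B-A),np.degrees(np.arctan2(*(A-B)[1::-1])))
# diameters
print(np.linalg.norm(onz(p,f(62,209),60)-onz(p,f(365,209),60)),np.linalg.norm(onz(p,f(213,57),60)-onz(p,f(213,361),60)))
P1=onz(p,(125.5,187),26);P2=onz(p,(279,183),26);print('pipes',P1,P2,(P1+P2)/2,np.degrees(np.arctan2(*(P2-P1)[1::-1])),np.linalg.norm(P1-P2))
s=camera_params('scene');d=camera_params('side')
print(tri([ray(p,f(213.5,209)),ray(s,(340.8,225.8))]),tri([ray(p,f(213.5,209)),ray(d,(315.2,277))]),tri([ray(p,f(213.5,209)),ray(s,(340.8,225.8)),ray(d,(315.2,277))]))
# held cap flange
g=lambda u,v:(245+(u-400)/3.077-.5,210+v/3.077-.5)
st=read_state();T=st['tcp_pos'];print(T)
for pt in ((610,28),(418,190),(795,190)): print(onz(p,g(*pt),145.2-1))
# bar far top edge
E
```

```text
rim [ 469.93314464 -235.22308289   60.        ]
slots [ 446.11873634 -248.23129546   60.        ] [ 496.59989928 -220.73725348   60.        ] [ 471.35931781 -234.48427447   60.        ] 57.482781389758834 -151.42553754619846
71.89866489484346 72.4454081540865
pipes [ 502.22891751 -291.16663213   26.        ] [ 442.01434341 -178.87462722   26.        ] [ 472.12163046 -235.02062968   26.        ] 118.20163643785125 127.4177746694601
(array([ 471.61477461, -236.25542835,   55.55883925]), [np.float64(0.5111278421334198), np.float64(0.5111278421333844)]) (array([ 470.12484937, -235.99296727,   56.63034867]), [np.float64(0.6848732304696272), np.float64(0.6848732304697221)]) (array([ 470.75429111, -235.60695704,   56.17801226]), [np.float64(0.6222774659681157), np.float64(1.01586082392694), np.float64(1.1246162604168428)])
[ 462.88693211 -137.09709201  145.09337708]
[ 434.28864088 -152.14650009  144.2       ]
[ 473.96502618 -168.65164778  144.2       ]
[ 445.28117409 -111.34069039  144.2       ]
```

Everything is consistent: rim diameter 72, slot span 57.5, pipe span near the given value. Housing axis at (470.5,-235), slots at 28.4° (slots 28.6, pipes 28.2), and the cap axis lies on the TCP within about 1 mm. Moving above the housing.

```bash
python3 - <<'E'
from cell import *; from h import *
plan(read_state(),[470.5,-235,112],-151.6,8)
E
```

```text
{'x': np.float64(4.6), 'y': np.float64(-11.4), 'z': np.float64(4.1), 'twist': np.float64(-0.23)}
{'x': np.float64(4.7), 'y': np.float64(-11.4), 'z': np.float64(4.1), 'twist': np.float64(-0.23)}
{'x': np.float64(4.7), 'y': np.float64(-11.3), 'z': np.float64(4.1), 'twist': np.float64(-0.23)}
{'x': np.float64(4.8), 'y': np.float64(-11.3), 'z': np.float64(4.1), 'twist': np.float64(-0.23)}
{'x': np.float64(4.8), 'y': np.float64(-11.3), 'z': np.float64(4.1), 'twist': np.float64(-0.23)}
{'x': np.float64(4.8), 'y': np.float64(-11.3), 'z': np.float64(4.1), 'twist': np.float64(-0.23)}
{'x': np.float64(4.9), 'y': np.float64(-11.3), 'z': np.float64(4.1), 'twist': np.float64(-0.23)}
{'x': np.float64(4.9), 'y': np.float64(-11.2), 'z': np.float64(4.1), 'twist': np.float64(-0.23)}
```

play_rows([
  {"jaw": 5, "x": 5.4, "y": -13, "z": 3, "twist": -0.3},
  {"jaw": 5, "x": 5.4, "y": -13, "z": 3, "twist": -0.3},
  {"jaw": 5, "x": 5.4, "y": -13, "z": 5, "twist": -0.3},
  {"jaw": 5, "x": 5.4, "y": -13, "z": 5, "twist": -0.3},
  {"jaw": 5, "x": 5.4, "y": -13, "z": 5, "twist": -0.3},
  {"jaw": 5, "x": 5.4, "y": -13, "z": 5, "twist": -0.3},
  {"jaw": 5, "x": 5, "y": -10, "z": 4, "twist": 0},
  {"jaw": 5, "x": 0, "y": 0, "z": 0, "twist": 0},
])

```text
time: 7.22
tcp_pos: [468.8, -234.6, 110.1]
eef_rot: [3.127, -0.001, -2.662]
ft_force: [-0.0, 0.2, -3.1]
grip_width: 11.3
```

```bash
python3 - <<'E'
from cell import *; from h import *
show(read_state());plan(read_state(),[470.5,-235,104],-151.6,8)
E
```

```text
7.2167 [ 468.8 -234.6  110.1] [ 1.7918e+02 -7.0000e-02 -1.5251e+02] F [-0.   0.2 -3.1] T [-0.04 -0.06  0.01] w 11.3 q [-0.69  0.42  1.62  0.    1.12 -2.74]
{'x': np.float64(-0.2), 'y': np.float64(-0.1), 'z': np.float64(0.8), 'twist': np.float64(-0.11)}
{'x': np.float64(-0.2), 'y': np.float64(-0.1), 'z': np.float64(0.8), 'twist': np.float64(-0.11)}
{'x': np.float64(-0.2), 'y': np.float64(-0.1), 'z': np.float64(0.8), 'twist': np.float64(-0.11)}
{'x': np.float64(-0.2), 'y': np.float64(-0.1), 'z': np.float64(0.8), 'twist': np.float64(-0.11)}
{'x': np.float64(-0.2), 'y': np.float64(-0.1), 'z': np.float64(0.8), 'twist': np.float64(-0.11)}
{'x': np.float64(-0.2), 'y': np.float64(-0.1), 'z': np.float64(0.8), 'twist': np.float64(-0.11)}
{'x': np.float64(-0.2), 'y': np.float64(-0.1), 'z': np.float64(0.8), 'twist': np.float64(-0.11)}
{'x': np.float64(-0.2), 'y': np.float64(-0.1), 'z': np.float64(0.8), 'twist': np.float64(-0.11)}
```

play_rows([
  {"jaw": 5, "x": -0.8, "y": -0.2, "z": 3, "twist": -0.4},
  {"jaw": 5, "x": -0.7, "y": -0.2, "z": 3, "twist": -0.4},
  {"jaw": 5, "x": 0, "y": 0, "z": 3, "twist": 0},
  {"jaw": 5, "x": 0, "y": 0, "z": 3, "twist": 0},
  {"jaw": 5, "x": 0, "y": 0, "z": 3, "twist": 0},
  {"jaw": 5, "x": 0, "y": 0, "z": 0, "twist": 0},
  {"jaw": 5, "x": 0, "y": 0, "z": 0, "twist": 0},
  {"jaw": 5, "x": 0, "y": 0, "z": 0, "twist": 0},
])

```text
time: 7.88
tcp_pos: [470.4, -231.5, 93.7]
eef_rot: [3.126, -0.001, -2.647]
ft_force: [0.3, -0.2, -2.5]
grip_width: 11.5
```

```bash
python3 - <<'E'
from cell import *; from h import *
show(read_state());plan(read_state(),[470.5,-235,90],-151.6,1)
a=camera('scene');b=camera('side')
z=cv2.hconcat([cv2.resize(a[185:285,290:390],(400,400),interpolation=cv2.INTER_CUBIC),cv2.resize(b[230:330,265:365],(400,400),interpolation=cv2.INTER_CUBIC)])
cv2.imwrite('pics/z7.png',z[:,:,::-1])
E
```

```text
7.8833 [ 470.4 -231.5   93.7] [ 1.7910e+02 -5.0000e-02 -1.5164e+02] F [ 0.3 -0.2 -2.5] T [-0.    0.01  0.01] w 11.5 q [-0.68  0.44  1.64  0.01  1.08 -2.75]
{'x': np.float64(1.6), 'y': np.float64(-3.1), 'z': np.float64(3.7), 'twist': np.float64(-0.04)}
```

View pics/z7.png

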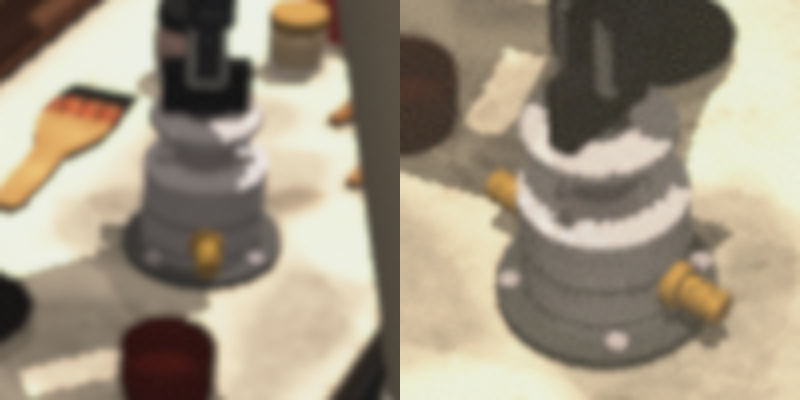

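The cap hangs over the mouth, but the arm settled 3.5 mm off in y. Correcting before I go down.

play_rows([
  {"jaw": 5, "x": 0.8, "y": -1.5, "z": 0, "twist": 0},
  {"jaw": 5, "x": 0.8, "y": -1.5, "z": 0, "twist": 0},
  {"jaw": 5, "x": 0, "y": 0, "z": 0, "twist": 0},
  {"jaw": 5, "x": 0, "y": 0, "z": 0, "twist": 0},
  {"jaw": 5, "x": 0, "y": 0, "z": 0, "twist": 0},
  {"jaw": 5, "x": 0, "y": 0, "z": 0, "twist": 0},
  {"jaw": 5, "x": 0, "y": 0, "z": 0, "twist": 0},
  {"jaw": 5, "x": 0, "y": 0, "z": 0, "twist": 0},
])

```text
time: 8.65
tcp_pos: [470.7, -235.8, 94.2]
eef_rot: [3.127, -0.0, -2.647]
ft_force: [0.2, -0.1, -2.8]
grip_width: 11.5
```

```bash
python3 - <<'E'
from cell import *; from h import *
show(read_state());plan(read_state(),[470.5,-235,90],-151.6,1)
E
```

```text
8.65 [ 470.7 -235.8   94.2] [ 1.7917e+02 -2.0000e-02 -1.5166e+02] F [ 0.2 -0.1 -2.8] T [-0.07  0.07 -0.05] w 11.5 q [-0.69  0.44  1.63  0.01  1.08 -2.76]
{'x': np.float64(-0.2), 'y': np.float64(0.8), 'z': np.float64(4.2), 'twist': np.float64(-0.06)}
```

play_rows([
  {"jaw": 5, "x": 0, "y": 0.5, "z": 2, "twist": 0},
  {"jaw": 5, "x": 0, "y": 0, "z": 2, "twist": 0},
  {"jaw": 5, "x": 0, "y": 0, "z": 2, "twist": 0},
  {"jaw": 5, "x": 0, "y": 0, "z": 2, "twist": 0},
  {"jaw": 5, "x": 0, "y": 0, "z": 2, "twist": 0},
  {"jaw": 5, "x": 0, "y": 0, "z": 2, "twist": 0},
  {"jaw": 5, "x": 0, "y": 0, "z": 2, "twist": 0},
  {"jaw": 5, "x": 0, "y": 0, "z": 0, "twist": 0},
])

```text
time: 9.32
tcp_pos: [470.7, -235.4, 79.4]
eef_rot: [3.129, 0.0, -2.647]
ft_force: [0.1, -0.2, 3.1]
grip_width: 11.4
```

```bash
python3 - <<'E'
from cell import *; from h import *
show(read_state());plan(read_state(),[470.5,-235,80],-151.6,1)
a=camera('scene');b=camera('side')
z=cv2.hconcat([cv2.resize(a[185:285,290:390],(400,400),interpolation=cv2.INTER_CUBIC),cv2.resize(b[230:330,265:365],(400,400),interpolation=cv2.INTER_CUBIC)])
cv2.imwrite('pics/z8.png',z[:,:,::-1])
E
```

```text
9.3167 [ 470.7 -235.4   79.4] [ 1.7925e+02  1.0000e-02 -1.5166e+02] F [ 0.1 -0.2  3.1] T [ 0.1   0.09 -0.02] w 11.4 q [-0.69  0.46  1.65  0.01  1.04 -2.76]
{'x': np.float64(0.0), 'y': np.float64(0.4), 'z': np.float64(-0.6), 'twist': np.float64(-0.06)}
```

View pics/z8.png

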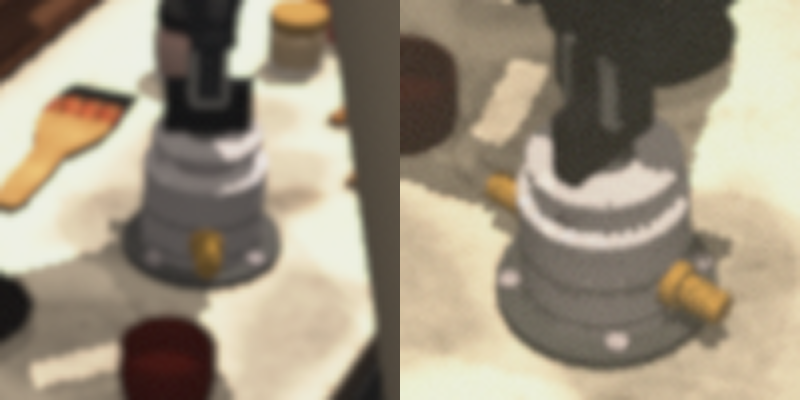

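The force step of +6 N at TCP z of about 80 matches the spring plate, so the pins are in the slots. Pushing down.

play_rows([
  {"jaw": 5, "x": 0, "y": 0.4, "z": 2, "twist": 0},
  {"jaw": 5, "x": 0, "y": 0, "z": 2, "twist": 0},
  {"jaw": 5, "x": 0, "y": 0, "z": 2, "twist": 0},
  {"jaw": 5, "x": 0, "y": 0, "z": 2, "twist": 0},
  {"jaw": 5, "x": 0, "y": 0, "z": 2, "twist": 0},
  {"jaw": 5, "x": 0, "y": 0, "z": 2, "twist": 0},
  {"jaw": 5, "x": 0, "y": 0, "z": 1, "twist": 0},
  {"jaw": 5, "x": 0, "y": 0, "z": 0, "twist": 0},
], force=100)

```text
time: 10.08
tcp_pos: [475.4, -234.1, 70.5]
eef_rot: [3.137, 0.011, -2.648]
ft_force: [0.2, 5.4, 8.7]
grip_width: 10.7
```

```bash
python3 - <<'E'
from cell import *; from h import *
show(read_state());plan(read_state(),[470.5,-235,66],-151.6,1)
a=camera('scene');b=camera('side')
z=cv2.hconcat([cv2.resize(a[185:285,290:390],(400,400),interpolation=cv2.INTER_CUBIC),cv2.resize(b[230:330,265:365],(400,400),interpolation=cv2.INTER_CUBIC)])
cv2.imwrite('pics/z9.png',z[:,:,::-1])
E
```

```text
10.0833 [ 475.4 -234.1   70.5] [ 179.71    0.61 -151.69] F [0.2 5.4 8.7] T [ 0.98 -0.1   0.05] w 10.7 q [-0.69  0.47  1.66  0.01  1.01 -2.76]
{'x': np.float64(4.7), 'y': np.float64(1.5), 'z': np.float64(4.5), 'twist': np.float64(-0.09)}
```

View pics/z9.png

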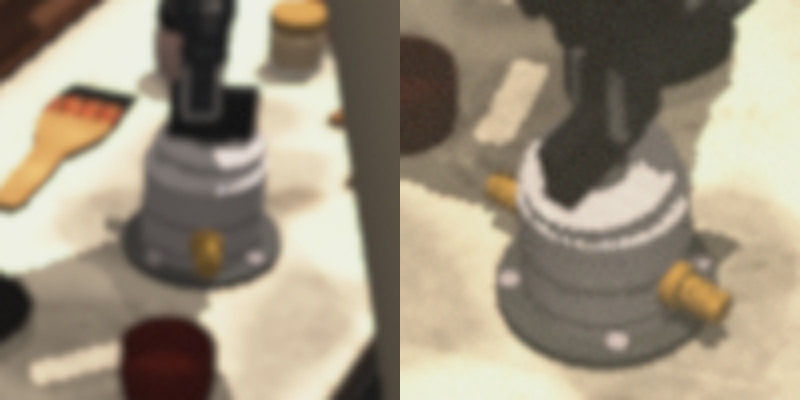

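```bash
python3 - <<'E'
from cell import *; from h import *
import pickle
p=camera_params('wrist');im=camera('wrist')[:,:,::-1]
pickle.dump(p,open('pw9.pkl','wb'));cv2.imwrite('pics/w9.png',im);show(read_state())
print(proj(p,[470.5,-235,60]),proj(p,[470.5,-235,70]))
E
```

```text
10.2333 [ 475.6 -234.    70.7] [ 179.72    0.63 -151.69] F [5.6 3.2 7.4] T [ 0.62 -0.3  -0.27] w 10.8 q [-0.68  0.47  1.66  0.01  1.01 -2.76]
[315.01249576 263.17232014] [315.1711329  269.78576334]
```

View pics/w9.png

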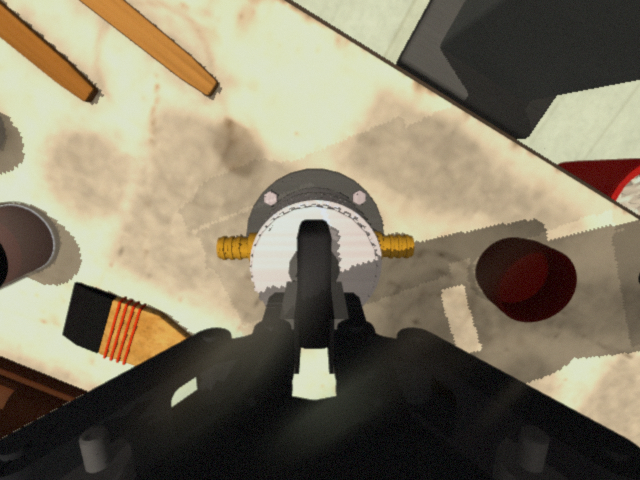

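```bash
python3 - <<'E'
from h import *
import pickle
a=cv2.imread('pics/w9.png');cv2.imwrite('pics/z10.png',cv2.resize(a[170:330,235:395],(600,600),interpolation=cv2.INTER_NEAREST))
p6=pickle.load(open('pw6.pkl','rb'));p=pickle.load(open('pw9.pkl','rb'))
def rel(p,T,yaw,uv,z):
    d=onz(p,uv,z)-T;a=np.radians(yaw);c,s=np.cos(a),np.sin(a);return np.round([c*d[0]+s*d[1],s*d[0]-c*d[1]],1)
for z in (-3,0,3): print(rel(p6,np.array([463.1,-137.9,145.2]),-153.2,(313,218.5),145.2-1+z),rel(p,np.array([475.4,-234.1,70.5]),-151.7,(315,200),70.5-1+z))
# bar top near end (cap frame top, +33 above TCP-1 level)
print(rel(p6,np.array([463.1,-137.9,145.2]),-153.2,(312,234),145.2+33),rel(p,np.array([475.4,-234.1,70.5]),-151.7,(315,220),70.5+33))
E
```

```text
[31.6  0.4] [40.8  1.4]
[32.2  0.4] [41.3  1.4]
[32.8  0.4] [41.8  1.4]
[33.  -0.2] [39.   1.1]
```

View pics/z10.png

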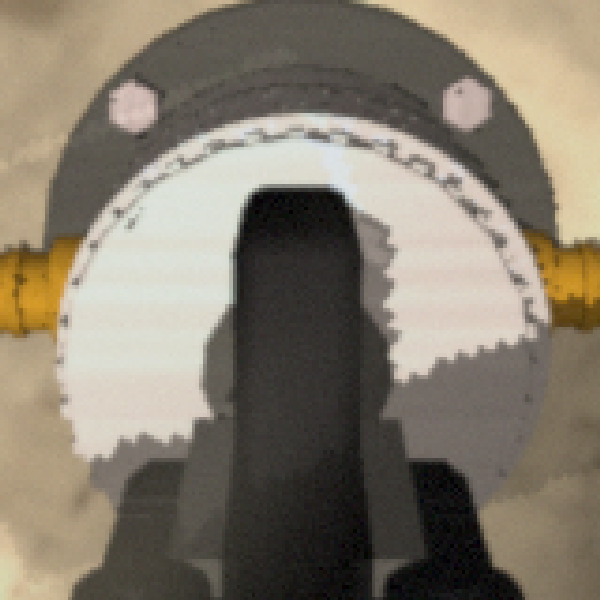

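The TCP crept about 5 mm in +x during the push, and the pads slid about 6 mm along the bar (the flange and bar end both read +6 along tool x). The cap itself is still centred in the bore. I'll ease up to the spring's free height, re-grip centred, and push again with the drift corrected.

play_rows([
  {"jaw": 5, "x": 0, "y": 0, "z": -2.5, "twist": 0},
  {"jaw": 5, "x": 0, "y": 0, "z": -2.5, "twist": 0},
  {"jaw": 5, "x": 0, "y": 0, "z": -2.5, "twist": 0},
  {"jaw": 5, "x": 0, "y": 0, "z": -2, "twist": 0},
  {"jaw": 5, "x": 0, "y": 0, "z": 0, "twist": 0},
  {"jaw": 30, "x": 0, "y": 0, "z": 0, "twist": 0},
  {"jaw": 30, "x": 0, "y": 0, "z": 0, "twist": 0},
  {"jaw": 30, "x": 0, "y": 0, "z": 0, "twist": 0},
])

```text
time: 10.9
tcp_pos: [475.0, -233.5, 80.1]
eef_rot: [3.135, 0.01, -2.647]
ft_force: [-0.2, 0.1, 0.7]
grip_width: 30.2
```

```bash
python3 - <<'E'
from cell import *; from h import *
import pickle
show(read_state());plan(read_state(),[470.5,-235,81],-151.6,1)
p=camera_params('wrist');im=camera('wrist')[:,:,::-1]
pickle.dump(p,open('pw11.pkl','wb'));cv2.imwrite('pics/w11.png',im)
E
```

```text
10.9 [ 475.  -233.5   80.1] [ 179.65    0.6  -151.66] F [-0.2  0.1  0.7] T [-0.02 -0.02  0.  ] w 30.2 q [-0.68  0.46  1.65  0.01  1.04 -2.76]
{'x': np.float64(4.7), 'y': np.float64(0.8), 'z': np.float64(-0.9), 'twist': np.float64(-0.06)}
```

View pics/w11.png

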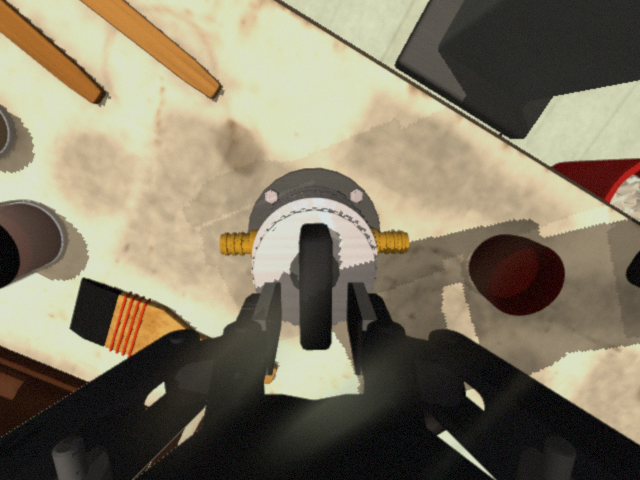

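```bash
python3 - <<'E'
from h import *
import pickle
p=pickle.load(open('pw11.pkl','rb'))
a=cv2.imread('pics/w11.png');cv2.imwrite('pics/z11.png',cv2.resize(a[185:365,225:405],(600,600),interpolation=cv2.INTER_NEAREST))
for z in (112,114): print(onz(p,(315.5,349),z),onz(p,(315.5,232),z),onz(p,(315.5,227),z))
E
```

```text
[ 492.51878224 -222.60028744  112.        ] [ 444.58398747 -248.53079896  112.        ] [ 442.74784502 -249.52406728  112.        ]
[ 491.34438847 -223.26024729  114.        ] [ 444.12832433 -248.80195871  114.        ] [ 442.31971287 -249.78033404  114.        ]
```

View pics/z11.png

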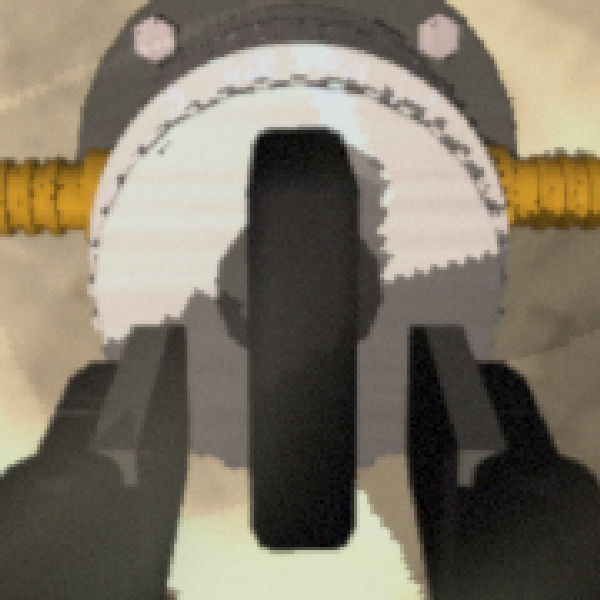

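play_rows([
  {"jaw": 30, "x": 2, "y": 0.3, "z": 0, "twist": 0},
  {"jaw": 30, "x": 2, "y": 0.3, "z": 0, "twist": 0},
  {"jaw": 30, "x": 2, "y": 0.2, "z": 0, "twist": 0},
  {"jaw": 30, "x": 0, "y": 0, "z": 0, "twist": 0},
  {"jaw": 30, "x": 0, "y": 0, "z": 0, "twist": 0},
  {"jaw": 30, "x": 0, "y": 0, "z": 0, "twist": 0},
  {"jaw": 30, "x": 0, "y": 0, "z": 0, "twist": 0},
  {"jaw": 30, "x": 0, "y": 0, "z": 0, "twist": 0},
])

```text
time: 11.62
tcp_pos: [468.2, -236.0, 79.5]
eef_rot: [3.134, 0.01, -2.647]
ft_force: [-0.0, 0.2, 0.3]
grip_width: 29.7
```

```bash
python3 - <<'E'
from cell import *; from h import *
show(read_state());plan(read_state(),[469,-235.5,80.5],-151.6,1)
E
```

```text
11.6167 [ 468.2 -236.    79.5] [ 179.59    0.55 -151.68] F [-0.   0.2  0.3] T [-0.05  0.01 -0.01] w 29.7 q [-0.7   0.45  1.66  0.01  1.03 -2.77]
{'x': np.float64(-0.9), 'y': np.float64(0.0), 'z': np.float64(-1.0), 'twist': np.float64(-0.08)}
```

play_rows([
  {"jaw": 3, "x": 0, "y": 0, "z": -0.5, "twist": 0},
  {"jaw": 3, "x": 0, "y": 0, "z": 0, "twist": 0},
  {"jaw": 3, "x": 0, "y": 0, "z": 0, "twist": 0},
  {"jaw": 3, "x": 0, "y": 0, "z": 0, "twist": 0},
  {"jaw": 3, "x": 0, "y": 0, "z": 0, "twist": 0},
  {"jaw": 3, "x": 0, "y": 0, "z": 1.5, "twist": 0},
  {"jaw": 3, "x": 0, "y": 0, "z": 1.5, "twist": 0},
  {"jaw": 3, "x": 0, "y": 0, "z": 0, "twist": 0},
], force=120)

```text
time: 12.28
tcp_pos: [469.5, -237.8, 80.0]
eef_rot: [3.141, 0.011, -2.647]
ft_force: [-1.7, -0.5, 7.2]
grip_width: 6.3
```

```bash
python3 - <<'E'
from cell import *; from h import *
show(read_state());plan(read_state(),[469,-235.5,70],-151.6,1)
E
```

```text
12.2833 [ 469.5 -237.8   80. ] [ 179.95    0.62 -151.64] F [-1.7 -0.5  7.2] T [-0.02  0.41 -0.03] w 6.3 q [-0.7   0.45  1.66  0.01  1.03 -2.77]
{'x': np.float64(-0.6), 'y': np.float64(2.3), 'z': np.float64(10.0), 'twist': np.float64(-0.04)}
```

Width 6.3 mm is less than the bar's thickness. I'll check before going on.

```bash
python3 - <<'E'
from cell import *; from h import *
im=camera('wrist')[:,:,::-1];cv2.imwrite('pics/w12.png',im)
cv2.imwrite('pics/z12.png',cv2.resize(im[185:365,225:405],(600,600),interpolation=cv2.INTER_NEAREST))
show(read_state())
E
```

```text
12.3333 [ 469.6 -237.8   80.1] [ 179.96    0.62 -151.64] F [-1.6 -0.1  8.3] T [0.02 0.39 0.06] w 5.9 q [-0.7   0.45  1.66  0.01  1.03 -2.77]
```

View pics/z12.png

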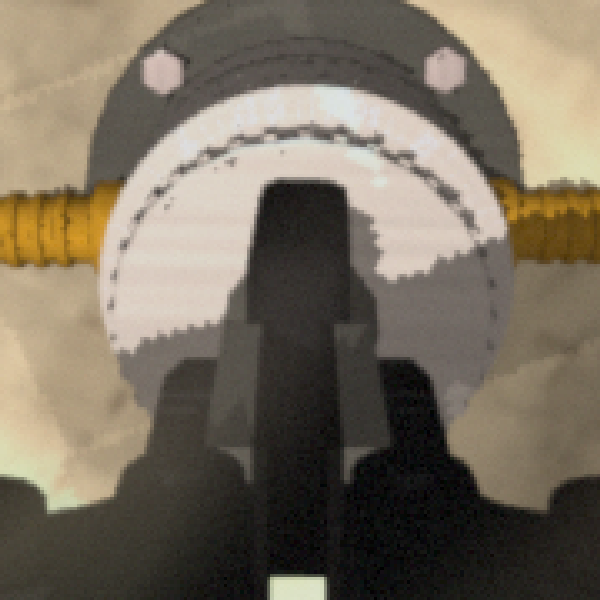

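It is gripped properly, with the bar centred between the pads. The reading is low because the fingers flex at 120 N. Now push in small steps with lateral correction.

play_rows([
  {"jaw": 3, "x": 0, "y": 0.7, "z": 1.5, "twist": 0},
  {"jaw": 3, "x": 0, "y": 0.7, "z": 1.5, "twist": 0},
  {"jaw": 3, "x": 0, "y": 0, "z": 1.5, "twist": 0},
  {"jaw": 3, "x": 0, "y": 0, "z": 1.5, "twist": 0},
  {"jaw": 3, "x": 0, "y": 0, "z": 1.5, "twist": 0},
  {"jaw": 3, "x": 0, "y": 0, "z": 1.5, "twist": 0},
  {"jaw": 3, "x": 0, "y": 0, "z": 0, "twist": 0},
  {"jaw": 3, "x": 0, "y": 0, "z": 0, "twist": 0},
])

```text
time: 13.0
tcp_pos: [469.4, -238.2, 78.3]
eef_rot: [-3.136, 0.011, -2.645]
ft_force: [-3.3, 1.2, 7.5]
grip_width: 5.6
```

```bash
python3 - <<'E'
from cell import *; from h import *
show(read_state());plan(read_state(),[470,-236,66],-151.6,1)
E
```

```text
13.0 [ 469.4 -238.2   78.3] [-179.68    0.6  -151.57] F [-3.3  1.2  7.5] T [ 0.16  0.46 -0.  ] w 5.6 q [-0.7   0.45  1.67  0.01  1.01 -2.77]
{'x': np.float64(-1.6), 'y': np.float64(1.7), 'z': np.float64(12.3), 'twist': np.float64(0.03)}
```

play_rows([
  {"jaw": 3, "x": 0, "y": 1.0, "z": 3, "twist": 0},
  {"jaw": 3, "x": 0, "y": 1.0, "z": 3, "twist": 0},
  {"jaw": 3, "x": 0, "y": 0.5, "z": 3, "twist": 0},
  {"jaw": 3, "x": 0, "y": 0.5, "z": 3, "twist": 0},
  {"jaw": 3, "x": 0, "y": 0.5, "z": 3, "twist": 0},
  {"jaw": 3, "x": 0, "y": 0.5, "z": 2, "twist": 0},
  {"jaw": 3, "x": 0, "y": 0, "z": 2, "twist": 0},
  {"jaw": 3, "x": 0, "y": 0, "z": 2, "twist": 0},
])

```text
time: 13.67
tcp_pos: [468.7, -238.1, 76.1]
eef_rot: [-3.122, 0.01, -2.642]
ft_force: [-9.1, 5.1, 23.9]
grip_width: 5.9
```

```bash
python3 - <<'E'
from cell import *; from h import *
show(read_state());plan(read_state(),[470,-236,66],-151.6,1)
a=camera('scene');b=camera('side')
z=cv2.hconcat([cv2.resize(a[185:285,290:390],(400,400),interpolation=cv2.INTER_CUBIC),cv2.resize(b[230:330,265:365],(400,400),interpolation=cv2.INTER_CUBIC)])
cv2.imwrite('pics/z13.png',z[:,:,::-1])
E
```

```text
13.6667 [ 468.7 -238.1   76.1] [-178.86    0.56 -151.39] F [-9.1  5.1 23.9] T [ 0.87  1.53 -0.02] w 5.9 q [-0.69  0.45  1.68  0.    0.99 -2.77]
{'x': np.float64(-2.1), 'y': np.float64(1.2), 'z': np.float64(10.1), 'twist': np.float64(0.21)}
```

View pics/z13.png

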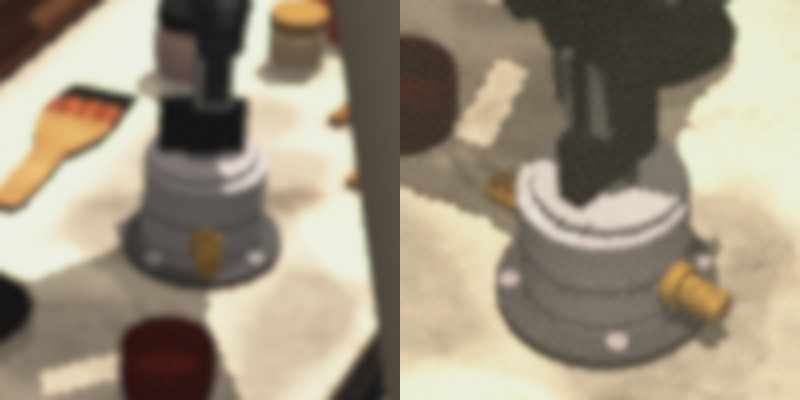

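The cap jammed: Fz is 24 N at TCP z=76, with the TCP 2-3 mm off toward tool -y and a tilt creeping in, because each row re-bases on the measured pose. I'll back off, re-centre while unloaded, and push again more briskly.

play_rows([
  {"jaw": 3, "x": 0, "y": 0, "z": -3, "twist": 0},
  {"jaw": 3, "x": 0, "y": 0.5, "z": -3, "twist": 0},
  {"jaw": 3, "x": 0, "y": 1, "z": -3, "twist": 0},
  {"jaw": 3, "x": 0, "y": 1.5, "z": 0, "twist": 0},
  {"jaw": 3, "x": 0, "y": 1, "z": 0, "twist": 0},
  {"jaw": 3, "x": 0, "y": 0, "z": 0, "twist": 0},
  {"jaw": 3, "x": 0, "y": 0, "z": 0, "twist": 0},
  {"jaw": 3, "x": 0, "y": 0, "z": 0, "twist": 0},
], force=70)

```text
time: 14.43
tcp_pos: [467.9, -235.6, 87.7]
eef_rot: [-3.115, 0.012, -2.642]
ft_force: [-1.0, -1.5, 5.3]
grip_width: 5.8
```

```bash
python3 - <<'E'
from cell import *; from h import *
import pickle
show(read_state());plan(read_state(),[470,-236,66],-151.6,1)
p=camera_params('wrist');im=camera('wrist')[:,:,::-1];pickle.dump(p,open('pw14.pkl','wb'))
a=camera('scene')[:,:,::-1];b=camera('side')[:,:,::-1];cv2.imwrite('pics/side14.png',b)
cv2.imwrite('pics/z14.png',cv2.hconcat([cv2.resize(im[185:365,225:405],(400,400)),cv2.resize(b[240:320,270:350],(400,400),interpolation=cv2.INTER_CUBIC)]))
E
```

```text
14.4333 [ 467.9 -235.6   87.7] [-178.49    0.7  -151.4 ] F [-1.  -1.5  5.3] T [-0.34  0.13  0.02] w 5.8 q [-0.69  0.42  1.68  0.    1.01 -2.76]
{'x': np.float64(-1.6), 'y': np.float64(-1.3), 'z': np.float64(21.7), 'twist': np.float64(0.2)}
```

View pics/z14.png

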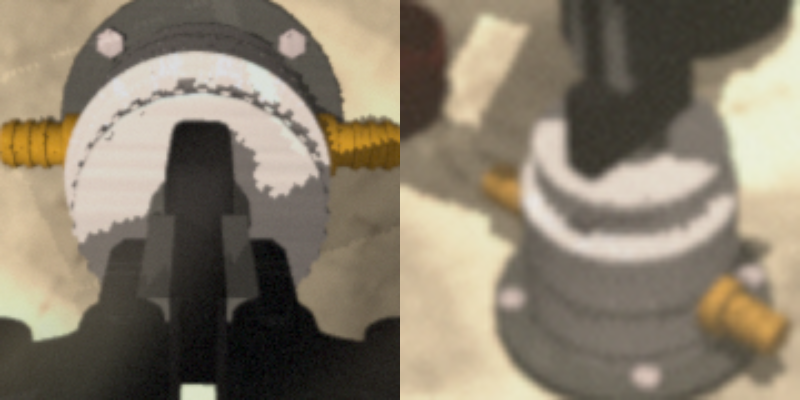

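The pads have ridden up: TCP is at 87.7 with the flange at about 76, so at 120 N they squeezed up off the bar. I'll re-grip low, tips on the flange, with moderate force, so the tips do the pushing.

play_rows([
  {"jaw": 32, "x": 0, "y": 0, "z": 0, "twist": 0},
  {"jaw": 32, "x": 0, "y": 0, "z": 0, "twist": 0},
  {"jaw": 32, "x": 0, "y": 0, "z": 0, "twist": 0},
  {"jaw": 32, "x": 0, "y": 0, "z": 0, "twist": 0},
  {"jaw": 32, "x": 0, "y": 0, "z": 0, "twist": 0},
  {"jaw": 32, "x": 0, "y": 0, "z": 0, "twist": 0},
  {"jaw": 32, "x": 0, "y": 0, "z": 0, "twist": 0},
  {"jaw": 32, "x": 0, "y": 0, "z": 0, "twist": 0},
], force=50)

```text
time: 15.25
tcp_pos: [466.2, -233.0, 84.4]
eef_rot: [-3.124, 0.01, -2.642]
ft_force: [0.5, 0.3, 0.3]
grip_width: 31.9
```

```bash
python3 - <<'E'
from cell import *; from h import *
import pickle
show(read_state());plan(read_state(),[470,-236,80],-151.6,1)
p=camera_params('wrist');im=camera('wrist')[:,:,::-1];pickle.dump(p,open('pw15.pkl','wb'))
cv2.imwrite('pics/z15.png',cv2.resize(im[185:365,225:405],(600,600),interpolation=cv2.INTER_NEAREST))
E
```

```text
15.25 [ 466.2 -233.    84.4] [-179.      0.58 -151.4 ] F [0.5 0.3 0.3] T [ 0.04  0.02 -0.01] w 31.9 q [-0.69  0.43  1.69  0.    1.01 -2.76]
{'x': np.float64(-1.9), 'y': np.float64(-4.5), 'z': np.float64(4.4), 'twist': np.float64(0.2)}
```

View pics/z15.png

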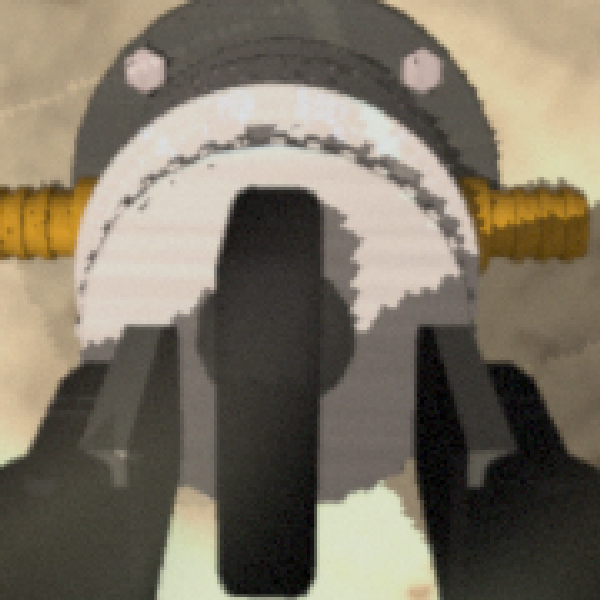

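```bash
python3 - <<'E'
from cell import *; from h import *
import pickle
p=pickle.load(open('pw15.pkl','rb'));T=np.array([466.2,-233.0,84.4]);a=np.radians(-151.4);c,s=np.cos(a),np.sin(a)
R=lambda X:(lambda d:np.round([c*d[0]+s*d[1],s*d[0]-c*d[1]],1))(X-T)
f=lambda u,v:(225+u/3.333-.2,185+v/3.333-.2)
for z in (112,114): print(R(onz(p,f(267,596),z)),onz(p,f(267,596),z), R(onz(p,f(272,232),z)))
print('flange tip',R(onz(p,f(275,140),80)),onz(p,f(275,140),80))
show(read_state())
E
```

```text
[-31.4  -3. ] [ 495.24181862 -220.63243858  112.        ] [22.9 -2. ]
[-30.   -2.9] [ 493.91174597 -221.24739468  114.        ] [23.6 -1.9]
flange tip [27.1 -2.7] [ 443.70491135 -248.35527573   80.        ]
15.3 [ 466.2 -233.    84.5] [-179.      0.59 -151.4 ] F [-0.7  0.5  0.3] T [0.   0.   0.02] w 32.1 q [-0.69  0.43  1.69  0.    1.01 -2.76]
```

play_rows([
  {"jaw": 32, "x": -1.5, "y": -1.1, "z": 1.5, "twist": 0},
  {"jaw": 32, "x": -1.5, "y": -1.1, "z": 1.5, "twist": 0},
  {"jaw": 32, "x": -1.3, "y": -1, "z": 1.5, "twist": 0},
  {"jaw": 32, "x": 0, "y": 0, "z": 0, "twist": 0},
  {"jaw": 32, "x": 0, "y": 0, "z": 0, "twist": 0},
  {"jaw": 32, "x": 0, "y": 0, "z": 0, "twist": 0},
  {"jaw": 32, "x": 0, "y": 0, "z": 0, "twist": 0},
  {"jaw": 32, "x": 0, "y": 0, "z": 0, "twist": 0},
], force=50)

```text
time: 15.97
tcp_pos: [472.2, -234.0, 79.5]
eef_rot: [-3.124, 0.01, -2.642]
ft_force: [-0.0, 0.3, -0.2]
grip_width: 32.2
```

```bash
python3 - <<'E'
from cell import *; from h import *
import pickle
show(read_state())
p=camera_params('wrist');im=camera('wrist')[:,:,::-1];pickle.dump(p,open('pw16.pkl','wb'))
b=camera('side')[:,:,::-1]
cv2.imwrite('pics/z16.png',cv2.hconcat([cv2.resize(im[185:365,225:405],(400,400)),cv2.resize(b[240:320,270:350],(400,400),interpolation=cv2.INTER_CUBIC)]))
E
```

```text
15.9667 [ 472.2 -234.    79.5] [-179.01    0.59 -151.4 ] F [-0.   0.3 -0.2] T [ 0.02 -0.02  0.02] w 32.2 q [-0.68  0.45  1.67  0.    1.   -2.76]
```

View pics/z16.png

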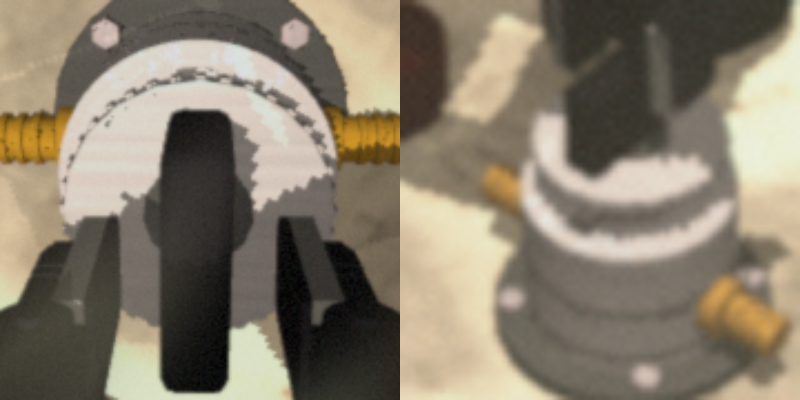

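Well centred now. Closing at 50 N.

play_rows([
  {"jaw": 8, "x": 0, "y": 0, "z": 0, "twist": 0},
  {"jaw": 8, "x": 0, "y": 0, "z": 0, "twist": 0},
  {"jaw": 8, "x": 0, "y": 0, "z": 0, "twist": 0},
  {"jaw": 8, "x": 0, "y": 0, "z": 0, "twist": 0},
  {"jaw": 8, "x": 0, "y": 0, "z": 3, "twist": 0},
  {"jaw": 8, "x": 0, "y": 0, "z": 3, "twist": 0},
  {"jaw": 8, "x": 0, "y": 0, "z": 3, "twist": 0},
  {"jaw": 8, "x": 0, "y": 0, "z": 2, "twist": 0},
], force=50)

```text
time: 16.73
tcp_pos: [472.5, -234.1, 69.3]
eef_rot: [-3.123, 0.01, -2.642]
ft_force: [-1.6, 0.6, 7.4]
grip_width: 12.6
```

```bash
python3 - <<'E'
from cell import *; from h import *
show(read_state());plan(read_state(),[470.5,-235,66],-151.6,1)
b=camera('side')[:,:,::-1];im=camera('wrist')[:,:,::-1]
cv2.imwrite('pics/z17.png',cv2.hconcat([cv2.resize(im[185:365,225:405],(400,400)),cv2.resize(b[240:320,270:350],(400,400),interpolation=cv2.INTER_CUBIC)]))
show(read_state())
E
```

```text
16.7333 [ 472.5 -234.1   69.3] [-178.96    0.6  -151.39] F [-1.6  0.6  7.4] T [0.36 0.44 0.03] w 12.6 q [-0.68  0.46  1.68  0.    0.98 -2.76]
{'x': np.float64(2.2), 'y': np.float64(0.2), 'z': np.float64(3.3), 'twist': np.float64(0.21)}
16.8333 [ 472.5 -234.1   69.3] [-178.96    0.6  -151.39] F [-2.1  1.   7.3] T [ 0.42  0.47 -0.01] w 12.2 q [-0.68  0.46  1.68  0.    0.98 -2.76]
```

View pics/z17.png

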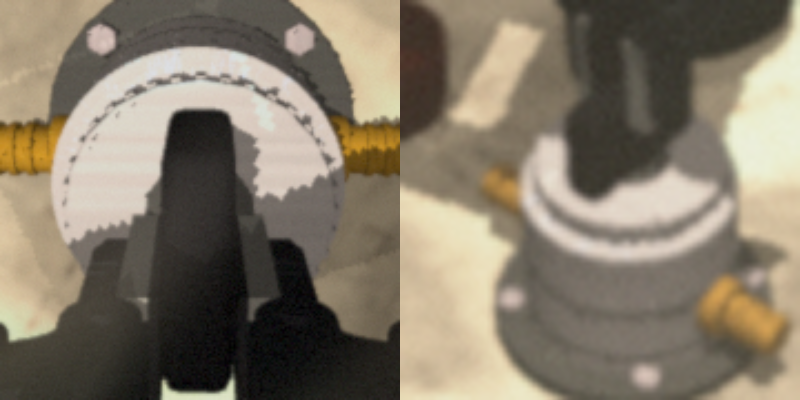

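Good: low, centred grip, forces as the spring gives (about 10 N in total). Press on to flush and begin twisting clockwise.

play_rows([
  {"jaw": 8, "x": 0.5, "y": 0, "z": 3, "twist": 0},
  {"jaw": 8, "x": 0.5, "y": 0, "z": 3, "twist": 0},
  {"jaw": 8, "x": 0, "y": 0, "z": 2.5, "twist": 0},
  {"jaw": 8, "x": 0, "y": 0, "z": 2, "twist": 0},
  {"jaw": 8, "x": 0, "y": 0, "z": 2, "twist": 5},
  {"jaw": 8, "x": 0, "y": 0, "z": 2, "twist": 6},
  {"jaw": 8, "x": 0, "y": 0, "z": 2, "twist": 6},
  {"jaw": 8, "x": 0, "y": 0, "z": 2, "twist": 6},
], force=50)

```text
time: 17.5
tcp_pos: [474.1, -235.8, 65.7]
eef_rot: [-3.122, 0.023, -3.053]
ft_force: [-9.4, 6.6, 27.7]
grip_width: 12.4
```

```bash
python3 - <<'E'
from cell import *; from h import *
show(read_state())
b=camera('side')[:,:,::-1];im=camera('wrist')[:,:,::-1]
cv2.imwrite('pics/z18.png',cv2.hconcat([cv2.resize(im[185:365,225:405],(400,400)),cv2.resize(b[240:320,270:350],(400,400),interpolation=cv2.INTER_CUBIC)]))
show(read_state())
E
```

```text
17.5 [ 474.1 -235.8   65.7] [-178.86    1.29 -174.91] F [-9.4  6.6 27.7] T [1.23 1.85 0.42] w 12.4 q [-0.68  0.46  1.68  0.    0.96 -2.34]
17.6 [ 474.1 -235.8   65.7] [-178.86    1.29 -174.84] F [-10.    5.5  26.2] T [ 1.07  1.72 -0.04] w 12.7 q [-0.68  0.46  1.69  0.    0.96 -2.35]
```

View pics/z18.png

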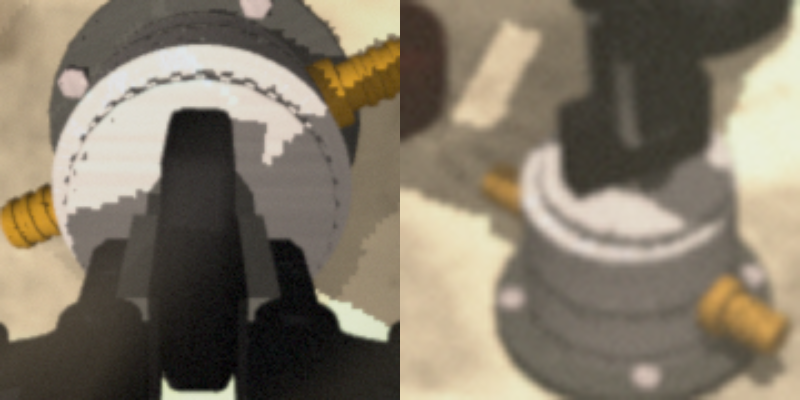

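Turning works and the flange looks flush (27 N). Continuing, easing the sideways load.

play_rows([
  {"jaw": 8, "x": 0.5, "y": 0.4, "z": 1.5, "twist": 6.5},
  {"jaw": 8, "x": 0.5, "y": 0.4, "z": 1.5, "twist": 6.5},
  {"jaw": 8, "x": 0.5, "y": 0, "z": 1.5, "twist": 6.5},
  {"jaw": 8, "x": 0, "y": 0, "z": 1.5, "twist": 6.5},
  {"jaw": 8, "x": 0, "y": 0, "z": 1.5, "twist": 6.5},
  {"jaw": 8, "x": 0, "y": 0, "z": 1.5, "twist": 6.5},
  {"jaw": 8, "x": 0, "y": 0, "z": 1.5, "twist": 6.5},
  {"jaw": 8, "x": 0, "y": 0, "z": 1.5, "twist": 6.5},
], force=50)

```text
time: 18.27
tcp_pos: [474.1, -237.1, 65.7]
eef_rot: [3.138, 0.039, 2.291]
ft_force: [-7.1, 4.6, 21.1]
grip_width: 12.2
```

```bash
python3 - <<'E'
from cell import *; from h import *
show(read_state())
b=camera('side')[:,:,::-1];im=camera('wrist')[:,:,::-1]
cv2.imwrite('pics/z19.png',cv2.hconcat([cv2.resize(im[185:365,225:405],(400,400)),cv2.resize(b[240:320,270:350],(400,400),interpolation=cv2.INTER_CUBIC)]))
show(read_state())
E
```

```text
18.2667 [ 474.1 -237.1   65.7] [179.8    2.23 131.29] F [-7.1  4.6 21.1] T [0.82 1.66 0.31] w 12.2 q [-0.68  0.46  1.69 -0.    0.95 -1.4 ]
18.3667 [ 474.1 -237.2   65.6] [179.79   2.25 131.34] F [-7.   3.8 18.9] T [ 0.69  1.38 -0.3 ] w 12.4 q [-0.68  0.46  1.69 -0.    0.95 -1.4 ]
```

View pics/z19.png

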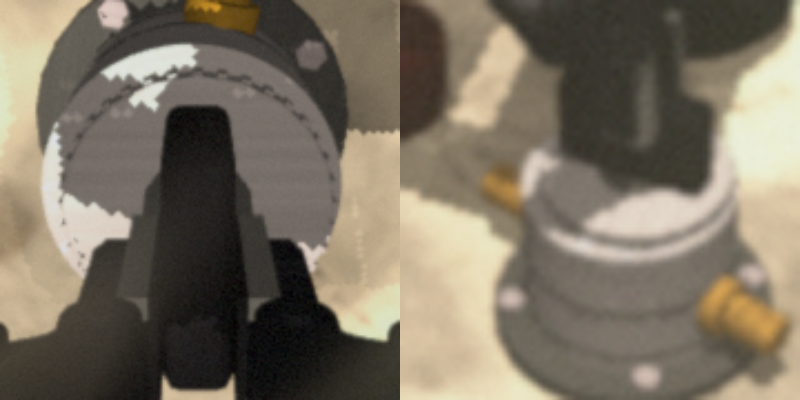

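play_rows([
  {"jaw": 8, "x": 0.8, "y": -0.3, "z": 2, "twist": 5},
  {"jaw": 8, "x": 0.8, "y": -0.3, "z": 2, "twist": 5},
  {"jaw": 8, "x": 0.8, "y": 0, "z": 2, "twist": 3},
  {"jaw": 8, "x": 0.8, "y": 0, "z": 2, "twist": 0},
  {"jaw": 8, "x": 0.8, "y": 0, "z": 2, "twist": 0},
  {"jaw": 8, "x": 0.8, "y": 0, "z": 2, "twist": 0},
  {"jaw": 8, "x": 0.5, "y": 0, "z": 2, "twist": 0},
  {"jaw": 8, "x": 0.5, "y": 0, "z": 2, "twist": 0},
], force=50)

```text
time: 19.03
tcp_pos: [473.8, -238.2, 65.4]
eef_rot: [3.13, 0.057, 2.063]
ft_force: [-8.6, 4.3, 25.4]
grip_width: 12.2
```

```bash
python3 - <<'E'
from cell import *; from h import *
import pickle
show(read_state())
p=camera_params('wrist');im=camera('wrist')[:,:,::-1];pickle.dump(p,open('pw20.pkl','wb'));cv2.imwrite('pics/w20.png',im)
b=camera('side')[:,:,::-1];a=camera('scene')[:,:,::-1]
cv2.imwrite('pics/z20.png',cv2.hconcat([cv2.resize(a[195:275,300:380],(400,400),interpolation=cv2.INTER_CUBIC),cv2.resize(b[240:320,270:350],(400,400),interpolation=cv2.INTER_CUBIC)]))
show(read_state())
E
```

```text
19.0333 [ 473.8 -238.2   65.4] [179.33   3.25 118.18] F [-8.6  4.3 25.4] T [0.91 1.63 0.14] w 12.2 q [-0.68  0.46  1.7  -0.01  0.93 -1.17]
19.1833 [ 473.8 -238.3   65.4] [179.33   3.26 118.18] F [-8.6  4.9 24.8] T [0.86 1.7  0.14] w 12.7 q [-0.68  0.46  1.7  -0.01  0.93 -1.17]
```

View pics/z20.png

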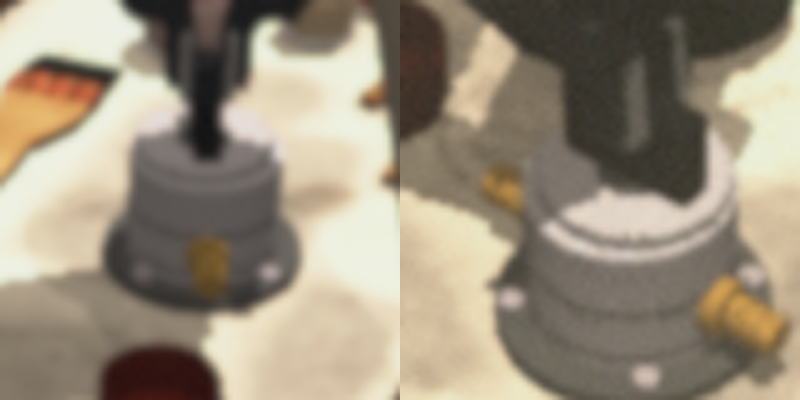

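View pics/w20.png

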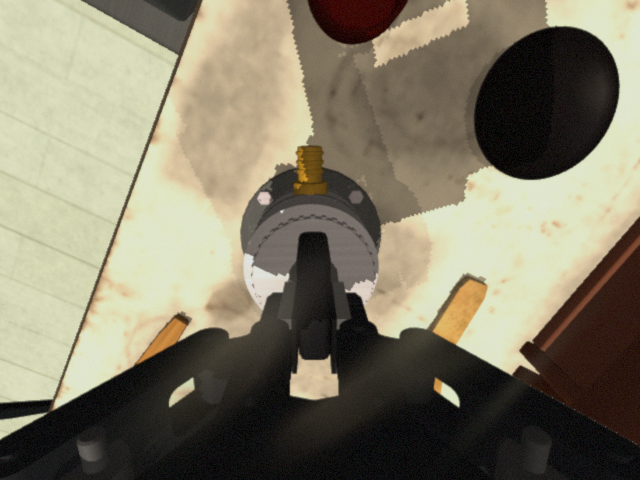

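The yaw is 118.2°, matching the pipe direction. Fz is 25 N against a 12 N spring, so the flange must bear on the rim, and the moments fit a resultant on the axis. One last check: project the expected flush flange (z=66 top edge, z=60 seam) onto the side and scene views.

```bash
python3 - <<'E'
from cell import *; from h import *
show(read_state())
out=[]
for n,(u,v) in (('scene',(300,195)),('side',(270,240))):
    p=camera_params(n);im=camera(n)[:,:,::-1]
    z=cv2.resize(im[v:v+80,u:u+80],(400,400),interpolation=cv2.INTER_CUBIC)
    for zz,r,col in ((66,32,(0,0,255)),(60,36,(0,255,0))):
        for t in np.arange(0,360,12):
            q=proj(p,[470.8+r*np.cos(np.radians(t)),-235.3+r*np.sin(np.radians(t)),zz]);q=(q-[u,v])*5+2
            if 0<q.min() and q.max()<400: cv2.circle(z,tuple(int(x) for x in q),2,col,-1)
    out.append(z)
cv2.imwrite('pics/z21.png',cv2.hconcat(out))
show(read_state())
E
```

```text
19.1833 [ 473.8 -238.3   65.4] [179.33   3.26 118.18] F [-8.6  4.9 24.8] T [0.86 1.7  0.14] w 12.7 q [-0.68  0.46  1.7  -0.01  0.93 -1.17]
19.2833 [ 473.8 -238.3   65.5] [179.32   3.25 118.17] F [-8.   3.8 25.4] T [0.87 1.62 0.14] w 12.7 q [-0.68  0.46  1.7  -0.01  0.93 -1.17]
```

View pics/z21.png

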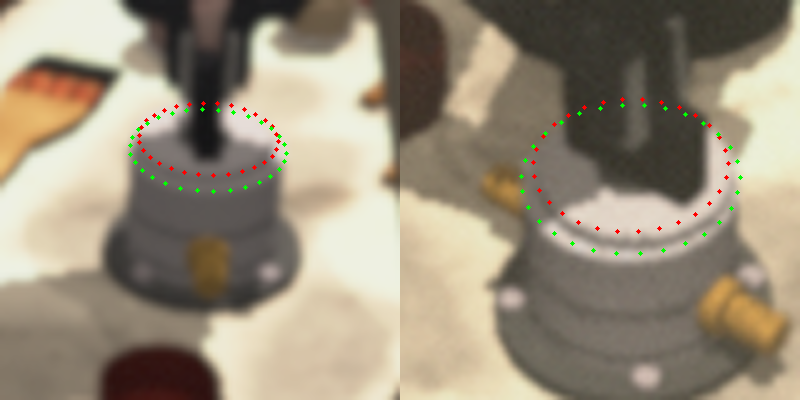

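The flange-to-rim spacing matches a flush cap: in the side view I see about 24 px against 22 px predicted, and 5 mm of lift would shift it by around 13 px. Force is steady. Handing in.

```bash
python3 - <<'E'
from cell import *; from h import *
print(job_done()); show(read_state())
E
```

```text
the job is handed in; nothing more can be done
None
the job is handed in; nothing more can be done
```

The cap is in the housing, pressed down and turned a quarter turn clockwise, and I handed the job in at about 19.3 s while still gripping and pushing it.

**What happened:** I picked the cap up by its bar, lowered it into the bore with the bar in line with the slots, and pushed it down against the spring. It took three grips:
- **First push:** the pads slid about 6 mm along the bar.
- **Second push:** at 120 N the pads rode up the bar, and the cap jammed at 24 N.
- **Third push:** a low, centred grip at 50 N, with the fingertips on the flange, seated and turned it. Both re-grips were made before the turn, with the cap resting on the spring in the slots.

**Last checks:**
- **Angle:** tool yaw was 118.2°, and the pipe stubs measured 118.2°.
- **Flush:** the upward force was a steady 25 N against the 12 N spring, so the flange is bearing on the rim. TCP height was 65.4 mm, about 14 mm below where the spring was first felt, which is the full travel. The flange-to-rim spacing in the side view agreed with a flush cap (about 24 px seen, 22 px expected).

**What disagreed:**
- The two fixed cameras put the rim about 4 mm lower than the stated 60 mm.
- The tool ended tilted 3.3° about the jaw axis.
- About 9 N of sideways load remained. The moments put it on the cap's axis, so I do not expect a gap on one side.

I did not touch the cup, dish or jar; I made no separate measurement of them at the end.

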